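# Power up the pharmacy code reader and show it the reference slide

### The arm

A 6-joint arm with a two-finger parallel gripper is mounted at the origin on the work surface. World frame = base frame: x ahead of the robot, y to its left, z up, the work surface at z = 0. Lengths are in m, angles in rad, forces in N, time in s.
With the tool pointing down it reaches from about 0.275 to 0.85 m from the base axis. Payload 5.2 kg.
Tool frame: the origin (TCP) lies between the finger pads; the fingertips stand 14 mm ahead of it and the grasp point (between the pads) lies 5 mm behind it; z points along the fingers, y is the direction in which the jaws open and shut (so a half turn about z gives the same grasp; the last joint's range is limited). The gripper opens to 85 mm and grips with 20 to 120 N. Pads are 22 mm wide; open, the fingers measure 114 mm over their backs; the gripper's body (76 mm by 85 mm) begins 54 mm behind the grasp point. The pads swing forward as they close: fully open they stand 13 mm farther back than shut.
Start: joints at [-1.484, 0.259, 1.535, -0, 1.348, -0.203], TCP at [0.157, -0.527, 0.245] pointing down, gripper open.
Joint ranges: [-3.14, 3.14], [-0.91, 2.08], [0.19, 2.58], [-1.22, 4.36], [0.22, 2.71], [-3.12, 3.12]. Speed limits (rad/s): [2.57, 2.57, 3.14, 3.14, 3.14, 3.14].

### API

Orientations are given as a rotation vector (axis times angle).
In Python, from station import ctrl, capture, camera_info, sign_off gives the robot as it stands. The module is installed in compiled form; this text tells all that it offers.
- The arm moves only by the tool step_arm, never from a script. Its argument "steps" is a list of rows, each a list of 5 numbers: the opening in per cent of the stroke, from 0 (shut) to 100 (fully open), then the shift along the tool's x, y, z in cm, then the turn about the tool's z in degrees. A call has exactly 5 rows; each row shifts and turns the pose as measured when the row begins, along the tool's axes as they then stand; what a row does not reach is not made up. A row lasts 1/10 s, in which the tool goes at most 50 mm and 8.59 degrees, less where a joint would pass 70% of its speed; a pose out of reach is approached as far as the arm can. A call is refused whole if a number of a shift passes 5 or a number of a turn 8.59, either way. A call with a gripper value outside its range is refused whole. The fingers move at their own pace and stop on an object; the grip force is fixed at half the most. Time passes only in rows, so rows that do not move let the fingers close, or fill a call up. It gives the time, the measured TCP pose, the force and the opening at its end, in the units of the state.
- ctrl.read_state(): the state, without advancing time (a new reading comes with each control period).
- capture(name): name is "scene" or "top" or "wrist"; returns the picture (384x512x3 uint8, red, green, blue); there is no depth.
- camera_info(name): a dict with "mtx" (3x3 intrinsics, pixels), "eye" and "attitude" of the camera in the world; the wrist camera has in their place "mount" (4x4, takes a point from camera to tool coordinates, whose origin is the TCP and whose axes are the flange's). Camera axes: x right, y down, z forward; pixel columns grow to the right and rows downward; lengths in m; the calibration is good to about 2 mm. A picture is of the moment at which its call begins: read the wrist's pose just before it. camera_info takes no time and is no camera call.
- sign_off(): hands the job in, once; it reports no verdict.
The state is a dict: "time_s": time; "joint_pos": joint angles; "joint_velocities": joint speeds; "joint_efforts": joint torques, N m; "position": TCP position; "eef_rot": TCP orientation; "wrist_force": force on the tool from outside, world axes, zero at the start; "torque": the same for the moment, N m; "grip_width": finger opening in m.
Only numpy, scipy, OpenCV 4.12 (cv2) and the standard library are available. Lean on these libraries where they do the work, as an engineer would, in place of code of your own. Each camera call takes 0.05 s, during which the arm holds its last target. There are 200 camera calls.

### The job

The code reader on the packing bench has no power: plug its battery pack, the right way round, into the well on the reader's base and push it fully home. Then take the clear reference slide out of its stand by its clear end, fingers off the frosted end (the end with the notched corner, where the label is), and hold it about 12 cm in front of the reader's window, label up: the label facing squarely into the window and centred before it. Finish while still holding the slide steady there, touching nothing else with it, and leave the amber jar, the cup and the spatula where they are.

Things in the scene. Friction and masses are not known exactly. Their poses are not given: they have to be found in the camera images.
- reader: Light grey code reader, fixed on the bench. Origin: centre of the base at bench level; its head looks to -x (roughly to the robot's left) and down; y points roughly away from the robot, z up. Base 150 mm in x, 250 mm in y, 38 mm high, but 50 mm at the battery well (-y end). Stalk and head (78 mm wide, up to 0.32 m high) stand over y = 20 to 100 mm; the space above the well is free.
- well_mouth (a point): Mouth centre of the battery well, on the flat 90 x 90 mm top (50 mm high) at the reader's -y end; axes as the reader. The well opens upwards: 27 mm in x, 43 mm in y, 27 mm deep, 2 mm chamfer. An 8 mm square key post fills its +x, +y corner to 2 mm below the rim, so the pack enters one way round only, with 1.5 mm clearance on each side.
- pack_center (a point): Centre (33 mm up) of the battery pack: dark grey upright block, loose, 66 mm tall, 0.12 kg, z up. Foot (lowest 24 mm) 24 mm in x, 40 mm in y. Head above it 34 mm in x (grip across this), 50 mm in y, 42 mm tall; its 5 mm shoulder all round rests on the well's rim when fully home: this point is then 9 mm above well_mouth.
- pack_key (a point): On the pack's top, at the vertical edge (+x, +y from pack_center) that is cut away by an 8 mm square rebate over the full height. This edge goes to the well's key post: pack x and y along the well's x and y.
- stand: Fixed dark grey slotted stand that holds the slide, 44 mm in x, 80 mm in y, 24 mm high; origin at the centre of its underside. The slot runs along y, is 9.6 mm wide, open at the top and both ends, its floor 10 mm above the bench. It may be turned nearly any way.
- frosted_end: Frosted part of the slide (rigid with it): whitish, the last 36 mm at the slide's +y end, with a 9 mm square notch in its +y, +z corner (an upper corner as it stands). Origin and axes as the slide. Keep fingers off it.
- slide: Reference slide, loose plate 8 mm thick (x), 100 mm long (y), 50 mm wide (z), 0.085 kg, on its long edge in the slot, 36 mm showing above the stand. Origin mid lower edge; y to the frosted end, z to the upper edge, x out of the label face: with the notch at upper right you look at the label face. The 64 mm at the -y end are clear; grip them across the thickness.
- slide_center (a point): Centre of the slide, half-way up (35 mm above the bench as it stands, 25 mm above its lower edge); axes as the slide.
- slide_label (a point): Centre of the 26 mm square code label on the slide's +x face, in the frosted end: from slide_center 29 mm towards +y, 4 mm towards -z, 4 mm towards +x. Axes as the slide: x points out of the label.
- reader_window (a point): Centre of the dark window in the reader's head, 250 mm above the bench. z points along the line of sight, 45 degrees down to the reader's -x side; y is the reader's y; x points 45 degrees up to the reader's -x side. The label belongs on this line of sight, 120 mm out, with its x opposite to this z.
- bottle: Amber jar with white cap, 44 mm across, 85 mm tall; a bystander. Origin at its underside.
- cup: Small white medicine cup, 42 mm across, 36 mm tall; a bystander. Origin at its underside.
- spatula: Counting spatula about 200 mm long lying on the bench; a bystander.
Things that resemble listed ones, but are neither listed nor needed, are in the scene too. There is more than one size of the slide; the one meant has the size given above.

How it is judged:
By the outcome, as a careful person would: the job done as asked, in the order asked, and still so for the second after the job is handed in, while the arm keeps its last pose, push and grip.
It also fails if it takes over 64 s, if anything falls off the work surface, if the arm or the gripper's body presses on something with over 40 N, if the wrist force passes 120 N, or if a joint passes its speed limit or range.

## Working session

There is one attempt and no reset: what is moved stays moved. The work goes in short steps, Python scripts to look and compute and a tool call to move; the robot and the scene stay as the last step left them, time stands still between calls to the robot, and variables do not carry over. Pictures are saved under pics/ and viewed, about 8 in all and at most 12, crops included, and the job is handed in when it is done.

Besides the shell and the picture viewer there is one more tool, called by a JSON object that holds its "name" and its "arguments". step_arm: Moves the arm, as the interface text tells. Its arguments: {"type":"object","properties":{"steps":{"type":"array"}},"required":["steps"]}

```bash
mkdir -p pics; python3 - <<'E'
from station import *
import cv2,numpy as np
np.set_printoptions(precision=4,suppress=True)
s=ctrl.read_state();print({k:np.round(v,4) for k,v in s.items()})
a=capture("scene");b=capture("top");
for n in("scene","top","wrist"):print(n,camera_info(n))
cv2.imwrite("pics/scene0.png",a[...,::-1]);cv2.imwrite("pics/top0.png",b[...,::-1])
w=capture("wrist");cv2.imwrite("pics/wrist0.png",w[...,::-1])
cv2.imwrite("pics/both.png",cv2.resize(np.vstack([a,b])[...,::-1],None,fx=.78,fy=.78))
E
```

```text
{'time_s': np.float64(0.0), 'joint_pos': array([-1.4838,  0.2593,  1.5361,  0.    ,  1.348 , -0.2028]), 'joint_velocities': array([-0.0004, -0.    , -0.0005,  0.0023,  0.0005,  0.    ]), 'joint_efforts': array([ -0.0006, -44.6028, -29.0572,  -0.0001,   0.0118,  -0.    ]), 'position': array([ 0.1571, -0.5265,  0.2445]), 'eef_rot': array([-3.1069, -0.4533, -0.0002]), 'wrist_force': array([0.1509, 0.8852, 0.5117]), 'torque': array([ 0.0083, -0.0013, -0.013 ]), 'grip_width': np.float64(0.0856)}
scene {'mtx': array([[467.1806,   0.    , 264.2959],
       [  0.    , 467.1806, 189.02  ],
       [  0.    ,   0.    ,   1.    ]]), 'eye': array([1.3754, 0.4998, 1.0664]), 'attitude': array([-1.2744, -2.2528,  0.987 ])}
top {'mtx': array([[379.2788,   0.    , 249.1448],
       [  0.    , 379.2788, 187.4159],
       [  0.    ,   0.    ,   1.    ]]), 'eye': array([ 0.5001, -0.0252,  1.4342]), 'attitude': array([-2.1714,  2.2221, -0.0684])}
wrist {'mtx': array([[289.9172,   0.    , 253.5564],
       [  0.    , 289.9172, 189.1627],
       [  0.    ,   0.    ,   1.    ]]), 'mount': array([[-0.0001, -0.9522, -0.3054,  0.0782],
       [ 1.    , -0.    , -0.0001, -0.0011],
       [ 0.0001, -0.3054,  0.9522, -0.1296],
       [ 0.    ,  0.    ,  0.    ,  1.    ]])}
```

View pics/scene0.png

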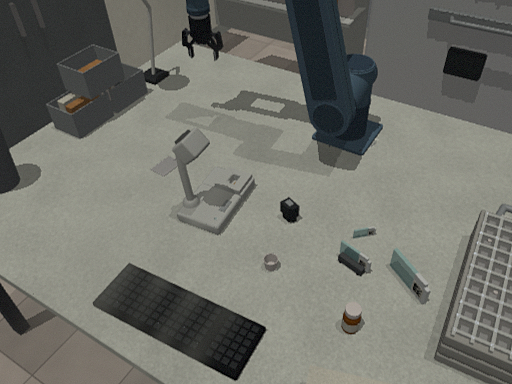

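View pics/top0.png

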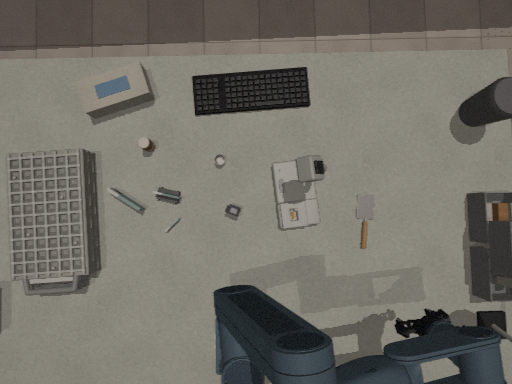

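```bash
python3 - <<'E'
import cv2,numpy as np
a=cv2.imread("pics/scene0.png");b=cv2.imread("pics/top0.png")
def c(im,x,y,w,h):return cv2.resize(im[y:y+h,x:x+w],(400,300),interpolation=cv2.INTER_CUBIC)
cv2.imwrite("pics/crops.png",np.vstack([np.hstack([c(a,150,115,132,99),c(a,264,190,100,75)]),np.hstack([c(b,220,145,120,90),c(b,100,170,80,60)])]))
cv2.imwrite("pics/crops2.png",np.vstack([np.hstack([c(a,320,215,120,90),c(a,160,160,100,75)]),np.hstack([c(b,210,190,52,39),c(b,266,190,60,45)])]))
E
```

```text
(no output)
```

View pics/crops.png

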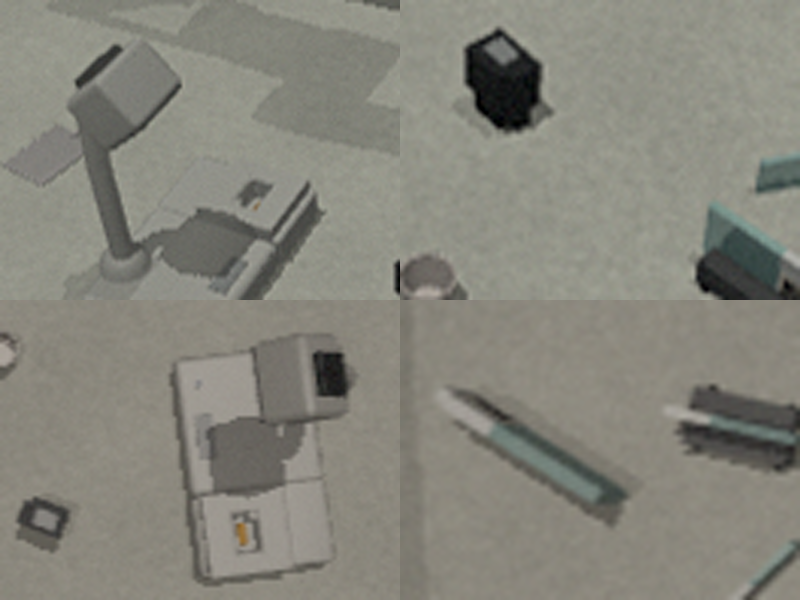

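View pics/crops2.png

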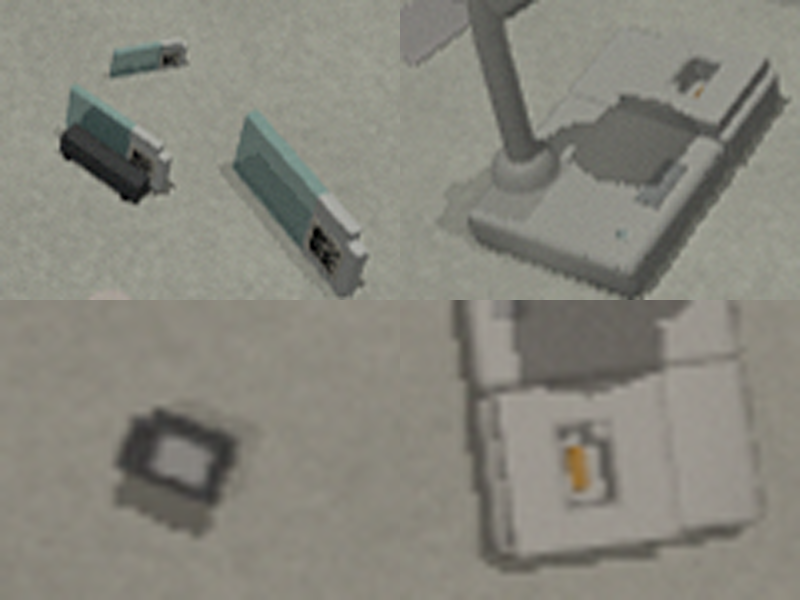

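```bash
cat > h.py <<'E'
import numpy as np,cv2
from scipy.spatial.transform import Rotation as R
from scipy.optimize import least_squares
from station import ctrl,capture,camera_info
np.set_printoptions(precision=4,suppress=True)
def fixed(n):
    c=camera_info(n);return c["mtx"],np.array(c["eye"]),R.from_rotvec(c["attitude"]).as_matrix()
def wrist(pos,rot):
    c=camera_info("wrist");M=np.array(c["mount"]);Rt=R.from_rotvec(rot).as_matrix()
    return c["mtx"],np.array(pos)+Rt@M[:3,3],Rt@M[:3,:3]
def proj(cam,P):
    K,e,A=cam;q=(np.atleast_2d(P)-e)@A@K.T;return q[:,:2]/q[:,2:]
def ray(cam,uv,z):
    K,e,A=cam;d=A@np.linalg.inv(K)@[*uv,1];return e+d*(z-e[2])/d[2]
def tri(cams,uvs):
    A=[];b=[]
    for (K,e,Rm),uv in zip(cams,uvs):
        d=Rm@np.linalg.inv(K)@[*uv,1];d/=np.linalg.norm(d);P=np.eye(3)-np.outer(d,d);A.append(P);b.append(P@e)
    x=np.linalg.lstsq(np.vstack(A),np.hstack(b),rcond=None)[0]
    return x,[np.linalg.norm(proj(c,x)[0]-uv) for c,uv in zip(cams,uvs)]
def fit(obs,x0,fixz=None):
    "obs: (cam,localpoint,uv); pose x,y,z,yaw"
    def f(p):
        z=p[2] if fixz is None else fixz
        r=[proj(c,R.from_euler('z',p[3]).apply(l)+[p[0],p[1],z])[0]-uv for c,l,uv in obs]
        return np.ravel(r)
    s=least_squares(f,x0,loss='soft_l1');return s.x,f(s.x).reshape(-1,2)
def snap(name):
    s=ctrl.read_state();im=capture("wrist");cv2.imwrite(f"pics/{name}.png",im[...,::-1])
    np.save(f"pics/{name}.npy",np.r_[s["position"],s["eef_rot"]]);return im,wrist(s["position"],s["eef_rot"])
def load(name):
    a=np.load(f"pics/{name}.npy");return wrist(a[:3],a[3:])
def goto(dp,Rd=None,yaw=None):
    "print tool-frame delta cm and turn to world target"
    s=ctrl.read_state();Rt=R.from_rotvec(s["eef_rot"])
    print("pos",s["position"],"d_tool_cm",Rt.inv().apply(np.array(dp)-s["position"])*100)
    X=Rt.as_matrix();print("toolx yaw",np.degrees(np.arctan2(X[1,0],X[0,0])),"tooly",np.degrees(np.arctan2(X[1,1],X[0,1])),"z",X[:,2])
E
python3 - <<'E'
from h import *
t=fixed("top");s=fixed("scene")
print("pack",ray(t,(233,210),.066),tri([t,s],[(233.5,210.5),(288.5,202.5)]))
w=(294,215);print("well",ray(t,w,.05),tri([t,s],[w,(233.5,178.5)]))
print("slide",ray(t,(168,194),.06))
goto([.4,-.05,.3])
E
```

```text
pack [0.4954 0.0242 0.066 ] (array([0.4943, 0.0214, 0.0631]), [np.float64(0.36104147285381255), np.float64(0.4293721273977505)])
well [ 0.472 -0.197  0.05 ] (array([ 0.4721, -0.198 ,  0.0441]), [np.float64(0.107931038598851), np.float64(0.12076526381157796)])
slide [0.5587 0.2584 0.06  ]
pos [ 0.1572 -0.5267  0.2446] d_tool_cm [ 36.8962 -38.7447  -5.4699]
toolx yaw 16.607191995479372 tooly -73.39278372989949 z [-0.0001  0.0015 -1.    ]
```

{"name": "step_arm", "arguments": {"steps": [[100,3.2,-3.1,-1,0],[100,3.2,-3.1,-1,0],[100,3.2,-3.1,-1,0],[100,3.2,-3.1,-1,0],[100,3.2,-3.1,-1,0]]}}

```text
time_s: 0.65
position: [0.2663, -0.3299, 0.2921]
eef_rot: [-3.102, -0.438, 0.001]
wrist_force: [1.1, -0.5, 0.3]
grip_width: 0.0856
```

{"name": "step_arm", "arguments": {"steps": [[100,3.2,-3.1,-1,0],[100,3.2,-3.1,-1,0],[100,3.2,-3.1,0,0],[100,3.2,-3.1,0,0],[100,3.2,-3.1,0,0]]}}

```text
time_s: 1.15
position: [0.3799, -0.1285, 0.3157]
eef_rot: [-3.106, -0.434, -0.003]
wrist_force: [1.0, -1.0, 0.4]
grip_width: 0.0852
```

{"name": "step_arm", "arguments": {"steps": [[100,3,-3,0,0],[100,2,-2,0,0],[100,0,0,0,0],[100,0,0,0,0],[100,0,0,0,0]]}}

```text
time_s: 1.65
position: [0.4158, -0.0589, 0.3157]
eef_rot: [-3.103, -0.448, -0.004]
wrist_force: [-0.9, 0.1, -0.3]
grip_width: 0.0853
```

```bash
python3 - <<'E'
from h import *
goto([.45,-.05,.3])
im,c=snap("w1")
print(proj(c,[[.494,.022,.066],[.472,-.197,.05],[.5587,.2584,.06]]))
E
```

```text
pos [ 0.4158 -0.0589  0.3157] d_tool_cm [3.5288 0.1271 1.5792]
toolx yaw 16.422685213549396 tooly -73.57616555335697 z [ 0.0013  0.0069 -1.    ]
[[210.5717  79.9707]
 [364.4746 145.5728]
 [ 19.8385 -42.7108]]
```

```bash
python3 - <<'E'
import cv2
a=cv2.imread("pics/w1.png")
import numpy as np
p=cv2.resize(a[50:130,170:270],(400,320),interpolation=cv2.INTER_CUBIC) #x4
w=cv2.resize(a[90:190,300:400+25],(500,400),interpolation=cv2.INTER_CUBIC)[:,:400]
cv2.imwrite("pics/w1c.png",np.hstack([cv2.copyMakeBorder(p,0,80,0,0,cv2.BORDER_CONSTANT),w]))
E
```

```text
(no output)
```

View pics/w1c.png

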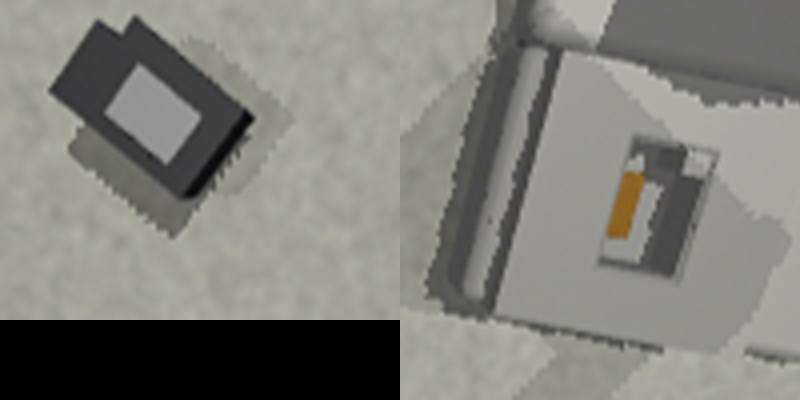

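```bash
python3 - <<'E'
from h import *
c=load("w1");t=fixed("top");s=fixed("scene")
P=lambda x,y:(170+x/4,50+y/4);W=lambda x,y:(300+(x-400)/4,90+y/4)
mm=lambda *a:np.array(a)/1000
obs=[(c,mm(-17,25,33),P(50,90)),(c,mm(17,-25,33),P(252,119)),(c,mm(-17,-25,33),P(188,198)),(c,mm(9,25,33),P(97,20)),(c,mm(17,17,33),P(135,15))]
for fz in(None,.033):
  p,r=fit(obs,[.494,.022,.033,-.5],fz);print("pack",p[:3],np.degrees(p[3]),r.tolist() if fz else '')
for a in (15.5,13.5):
  o=[(c,mm(i*a,j*(a+8),0),W(*q)) for i,j,q in((-1,1,(636,134)),(1,1,(718,150)),(-1,-1,(598,266)),(1,-1,(680,283)))]
  p,r=fit(o,[.472,-.197,.05,-1.5],None);print("well",p[:3],np.degrees(p[3]))
  p,r=fit(o,[.472,-.197,.05,-1.5],.05);print("well",p[:3],np.degrees(p[3]),r.tolist())
for q in((557,50),(497,312)):print(ray(c,W(*q),.05))
a=ray(c,W(557,50),.05);b=ray(c,W(497,312),.05);print("edge yaw",np.degrees(np.arctan2(*(a-b)[1::-1]))-90)
pk=np.array([*p[:2],.05]);print(tri([c,t,s],[np.mean([P(50,90),P(252,119)],0),(233.5,210.5),(288.5,202.5)]))
goto([.45,-.05,.3])
E
```

```text
pack [0.4981 0.0258 0.0388] -21.920850705739728 
pack [0.4983 0.0269 0.033 ] -21.96428089392091 [[0.27859616338977844, 0.7338562953693639], [-0.7590901623936475, -2.68434855434586], [-1.1377970147209169, 0.34921600931673424], [0.7177953721533186, -0.03029710234800831], [0.5249839969164611, 0.021303301919544992]]
well [ 0.4755 -0.2021  0.0328] -83.8347864863527
well [ 0.476  -0.1953  0.05  ] -84.00555349412438 [[-0.5124390419888414, -0.610866184044724], [1.385657866997235, -0.3087163408388136], [-0.8550388377525451, 0.6300333962928732], [0.29755150118751317, 0.4031022941191509]]
well [ 0.4769 -0.186   0.0729] -83.68813420204245
well [ 0.4762 -0.1952  0.0502] -83.49885810048319 [[0.31229039758795807, 1.040085780395927], [-0.6504774649789056, 0.5986416752246555], [1.0356709942892053, -0.5944934636465291], [-0.5264586412891958, -1.4974329489513423]]
[ 0.5148 -0.1434  0.05  ]
[ 0.427  -0.1556  0.05  ]
edge yaw -82.07404694152878
(array([0.4962, 0.0235, 0.0665]), [np.float64(2.600208070545886), np.float64(0.7675146948344017), np.float64(0.7506332077075965)])
pos [ 0.4157 -0.0591  0.3157] d_tool_cm [3.5483 0.1017 1.5771]
toolx yaw 16.380739760410325 tooly -73.61814600899781 z [ 0.0012  0.0069 -1.    ]
```

{"name": "step_arm", "arguments": {"steps": [[100,3.5,-2,3,0],[100,3.5,-2,3,0],[100,3.2,-1.8,3,0],[100,0,0,0,-8.5],[100,0,0,0,-8.5]]}}

```text
time_s: 2.2
position: [0.5013, 0.0196, 0.2237]
eef_rot: [-3.012, -0.889, -0.008]
wrist_force: [0.0, 0.6, 1.1]
grip_width: 0.0852
```

{"name": "step_arm", "arguments": {"steps": [[100,0,0,0,-8.5],[100,0,0,0,-8.5],[100,0,0,0,-8.5],[100,0,0,0,-8.5],[100,0,0,0,-3]]}}

```text
time_s: 2.7
position: [0.5003, 0.0123, 0.2215]
eef_rot: [-2.567, -1.808, -0.001]
wrist_force: [0.4, 0.2, -0.2]
grip_width: 0.0854
```

```bash
python3 - <<'E'
from h import *
goto([.4975,.0255,.2])
im,c=snap("w2")
from scipy.spatial.transform import Rotation as R
L=np.array([(-17,25,33),(17,-25,33),(-17,-25,33),(9,25,33),(17,17,33),(9,17,33)])/1000
p=proj(c,R.from_euler('z',-22,degrees=True).apply(L)+[.4975,.0255,.033]);print(p)
u,v=p.mean(0).astype(int);print(u,v)
u0,v0=u-75,max(0,v-75);a=cv2.imread("pics/w2.png")[v0:v0+150,u0:u0+150];print(u0,v0,a.shape)
cv2.imwrite("pics/w2c.png",cv2.resize(a,None,fx=4,fy=4,interpolation=cv2.INTER_CUBIC))
E
```

```text
pos [0.5003 0.0123 0.2215] d_tool_cm [ 1.1435 -0.7104  2.154 ]
toolx yaw 70.31953782730368 tooly -19.68036788202089 z [-0.0005  0.0018 -1.    ]
[[230.9015 141.2984]
 [262.9541 191.0519]
 [230.0954 189.7762]
 [257.3759 142.3755]
 [265.0838 150.7853]
 [257.0173 150.4596]]
250 160
175 85 (150, 150, 3)
```

View pics/w2c.png

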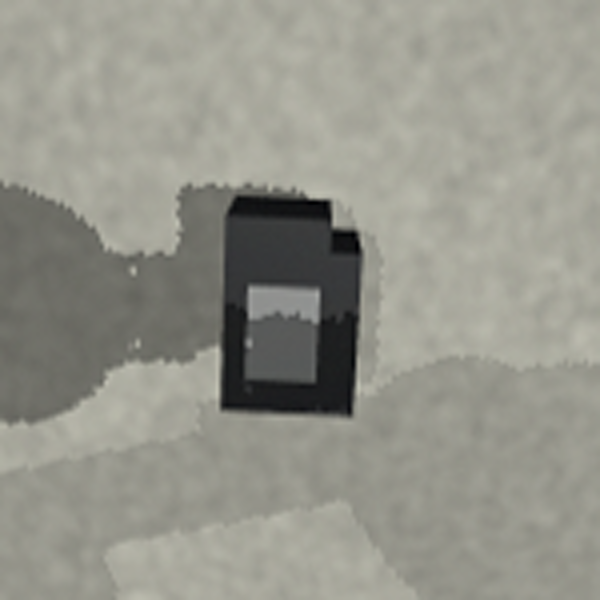

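```bash
python3 - <<'E'
from h import *
c=load("w2");d=load("w1")
L=np.array([(-17,25,33),(9,25,33),(9,17,33),(17,17,33),(17,-25,33),(-17,-25,33)])/1000
q=np.array([(228,215),(331,217),(331,252),(361,256),(352,414),(221,409)])/4+[175,85]
for fz in(None,.033):
  p,r=fit([(c,l,u) for l,u in zip(L,q)],[.4975,.0255,.033,-.4],fz);print(p[:3],np.degrees(p[3]),r.tolist())
p,r=fit([(c,l,u) for l,u in zip(L,q)]+[(d,L[0],(182.5,72.5)),(d,L[5],(217,99.5)),(d,L[1],(194.25,55))],[.4975,.0255,.033,-.4]);print("both",p[:3],np.degrees(p[3]))
goto([*p[:2],.044])
E
```

```text
[0.4985 0.0273 0.0307] -22.562060559342378 [[-0.35891090587162466, -0.07569536909366548], [0.21075505341565304, 0.7574734588160368], [-0.22945272873721478, 0.06300308112068365], [0.28753694591836165, -0.5340709725290367], [0.004720340784274413, 0.09632144789156882], [0.07954123814155878, -0.23173162585155183]]
[0.4987 0.0278 0.0336] -22.54091826914209 [[-0.5302565489758138, -0.23453903795240194], [0.2580888917326547, 0.6000485523297243], [-0.18315492167039338, -0.02672201314581457], [0.3998752529690819, -0.6234196735988746], [0.10732826840700227, 0.32730462474890487], [-0.07552156200694071, -0.0012074932609209554]]
both [0.4989 0.0275 0.0318] -22.29086167257836
pos [0.5004 0.0121 0.2215] d_tool_cm [ 1.3765 -0.6377 17.7539]
toolx yaw 70.34824769018007 tooly -19.651674424464375 z [-0.0006  0.0016 -1.    ]
```

{"name": "step_arm", "arguments": {"steps": [[100,1.38,-0.64,0,2.7],[100,0,0,4,0],[100,0,0,4,0],[100,0,0,2,0],[100,0,0,0,0]]}}

```text
time_s: 3.25
position: [0.5007, 0.0209, 0.1205]
eef_rot: [2.624, 1.722, 0.006]
wrist_force: [0.3, 0.1, -0.4]
grip_width: 0.0855
```

```bash
python3 - <<'E'
from h import *
goto([.4988,.0275,.044])
E
```

```text
pos [0.5007 0.0209 0.1205] d_tool_cm [ 0.5165 -0.4764  7.6515]
toolx yaw 66.55162542674215 tooly -23.44880581337469 z [ 0.0049 -0.0004 -1.    ]
```

{"name": "step_arm", "arguments": {"steps": [[100,0.55,-0.5,0,-0.9],[100,0,0,2.5,0],[100,0,0,2.5,0],[100,0,0,2,0],[100,0,0,0,0]]}}

```text
time_s: 3.75
position: [0.5036, 0.026, 0.0555]
eef_rot: [2.607, 1.733, 0.019]
wrist_force: [-0.2, 0.6, -0.3]
grip_width: 0.0854
```

```bash
python3 - <<'E'
from h import *
goto([.4988,.0275,.044])
E
```

```text
pos [0.5036 0.026  0.0555] d_tool_cm [-0.0501 -0.5162  1.1433]
toolx yaw 67.21609230651879 tooly -22.78781665814238 z [ 0.0163 -0.0022 -0.9999]
```

{"name": "step_arm", "arguments": {"steps": [[100,0,-0.55,0,0],[100,0,0,0,0],[100,0,0,0.7,0],[100,0,0,0.6,0],[100,0,0,0,0]]}}

```text
time_s: 4.25
position: [0.5021, 0.0279, 0.0475]
eef_rot: [2.602, 1.729, 0.031]
wrist_force: [-0.2, -0.6, -0.1]
grip_width: 0.0856
```

```bash
python3 - <<'E'
from h import *
goto([.4988,.0275,.044])
print(ctrl.read_state()["joint_pos"])
E
```

```text
pos [0.5021 0.0279 0.0475] d_tool_cm [-0.1648 -0.3035  0.3368]
toolx yaw 67.21419155289873 tooly -22.79551562699352 z [ 0.026  -0.0037 -0.9997]
[-0.1672  0.3909  1.9076  0.0009  0.8168  0.2299]
```

{"name": "step_arm", "arguments": {"steps": [[100,0,0,-4,0],[100,0,0,-4,0],[100,0,0,-4,0],[100,0,0,0,0],[100,0,0,0,0]]}}

```text
time_s: 4.75
position: [0.4983, 0.0283, 0.1703]
eef_rot: [2.604, 1.73, 0.026]
wrist_force: [0.1, 0.6, 0.2]
grip_width: 0.0858
```

```bash
python3 - <<'E'
from h import *
goto([.4988,.0275,.044])
print(ctrl.read_state()["joint_pos"])
E
```

```text
pos [0.4983 0.0283 0.1703] d_tool_cm [-0.1283 -0.188  12.6314]
toolx yaw 67.20131718867447 tooly -22.805743479304613 z [ 0.022  -0.003  -0.9998]
[-0.1676  0.2211  1.7807  0.0008  1.1176  0.2301]
```

{"name": "step_arm", "arguments": {"steps": [[100,0,0,0,0],[100,0,0,0,0],[100,0,0,0,0],[100,0,0,0,0],[100,0,0,0,0]]}}

```text
time_s: 5.25
position: [0.4959, 0.0286, 0.166]
eef_rot: [2.609, 1.733, 0.017]
wrist_force: [0.4, -0.0, 0.8]
grip_width: 0.0854
```

```bash
python3 - <<'E'
from h import *
goto([.4988,.0275,.044])
print(ctrl.read_state()["joint_pos"])
E
```

```text
pos [0.4959 0.0286 0.166 ] d_tool_cm [-0.0395  0.1395 12.1994]
toolx yaw 67.18529983093063 tooly -22.81779667808823 z [ 0.0142 -0.0017 -0.9999]
[-0.1678  0.2264  1.7857  0.0008  1.1152  0.2301]
```

{"name": "step_arm", "arguments": {"steps": [[100,0,0.1,4,0],[100,0,0.1,4,0],[100,0,0,3.5,0],[100,0,0,0,0],[100,0,0,0,0]]}}

```text
time_s: 5.75
position: [0.5016, 0.0273, 0.0488]
eef_rot: [2.607, 1.732, 0.021]
wrist_force: [0.9, -0.1, -0.0]
grip_width: 0.0853
```

```bash
python3 - <<'E'
from h import *
goto([.4988,.0275,.044])
print(ctrl.read_state()["joint_pos"],ctrl.read_state()["joint_velocities"])
E
```

```text
pos [0.5016 0.0273 0.0488] d_tool_cm [-0.0921 -0.279   0.4775]
toolx yaw 67.18479185063676 tooly -22.819865482429222 z [ 0.0176 -0.0022 -0.9998]
[-0.1686  0.3918  1.9009  0.001   0.8312  0.229 ] [-0.0006  0.0279  0.0237  0.0018 -0.0027  0.001 ]
```

{"name": "step_arm", "arguments": {"steps": [[100,-0.1,-0.3,0.3,0],[100,0,0,0,0],[0,0,0,0,0],[0,0,0,0,0],[0,0,0,0,0]]}}

```text
time_s: 6.25
position: [0.502, 0.027, 0.0514]
eef_rot: [2.601, 1.728, 0.032]
wrist_force: [0.3, 0.1, -0.0]
grip_width: 0.0438
```

{"name": "step_arm", "arguments": {"steps": [[0,0,0,0,0],[0,0,0,0,0],[0,0,0,0,0],[0,0,0,0,0],[0,0,0,0,0]]}}

```text
time_s: 6.75
position: [0.5021, 0.0271, 0.0519]
eef_rot: [2.601, 1.728, 0.033]
wrist_force: [-0.8, 0.1, 0.9]
grip_width: 0.0339
```

```bash
python3 - <<'E'
from h import *
goto([.4988,.0275,.044])
s=ctrl.read_state();print(s["joint_pos"],s["joint_velocities"],s["wrist_force"])
E
```

```text
pos [0.5021 0.0271 0.0519] d_tool_cm [-0.0946 -0.3375  0.78  ]
toolx yaw 67.20990040786171 tooly -22.801248636995545 z [ 0.0279 -0.004  -0.9996]
[-0.1688  0.3827  1.9058  0.0011  0.8249  0.2283] [ 0.0006 -0.0004 -0.0004  0.0009  0.0019  0.0015] [-0.8018  0.1381  0.873 ]
```

{"name": "step_arm", "arguments": {"steps": [[0,0,0,-2,0],[0,0,0,-4,0],[0,0,0,-4,0],[0,0,0,-2,0],[0,0,0,0,0]]}}

```text
time_s: 7.25
position: [0.4972, 0.0277, 0.1738]
eef_rot: [2.605, 1.73, 0.026]
wrist_force: [-0.5, -0.9, -1.1]
grip_width: 0.0339
```

{"name": "step_arm", "arguments": {"steps": [[0,0,0,0,8.5],[0,0,0,0,8.5],[0,0,0,0,8.5],[0,0,0,0,8.5],[0,0,0,0,8.5]]}}

```text
time_s: 7.75
position: [0.4946, 0.028, 0.1678]
eef_rot: [3.068, 0.651, 0.023]
wrist_force: [-1.1, 0.7, -1.4]
grip_width: 0.0337
```

{"name": "step_arm", "arguments": {"steps": [[0,0,0,0,8.5],[0,0,0,0,6],[0,0,0,0,0],[0,0,0,0,0],[0,0,0,0,0]]}}

```text
time_s: 8.25
position: [0.4909, 0.0285, 0.1603]
eef_rot: [3.131, 0.253, 0.007]
wrist_force: [-0.3, -0.3, -0.5]
grip_width: 0.0339
```

```bash
python3 - <<'E'
from h import *
goto([.476,-.196,.15])
s=ctrl.read_state();print(s["joint_pos"],s["joint_velocities"],s["wrist_force"])
E
```

```text
pos [0.4909 0.0285 0.1603] d_tool_cm [-5.0822 21.915   1.0261]
toolx yaw 9.246413699265524 tooly -80.75378452259208 z [ 0.0044 -0.0001 -1.    ]
[-0.1698  0.2296  1.7971  0.0007  1.1105  1.2393] [-0.0002  0.0085  0.0067 -0.0008 -0.0077 -0.0226] [-0.2578 -0.3141 -0.5448]
```

{"name": "step_arm", "arguments": {"steps": [[0,-0.8,4,-0.3,1],[0,-0.8,4,-0.3,1],[0,-0.8,4,-0.2,0],[0,-0.8,3,0,0],[0,0,0,0,0]]}}

```text
time_s: 8.75
position: [0.4807, -0.1282, 0.1671]
eef_rot: [3.133, 0.22, 0.007]
wrist_force: [-0.2, 0.8, -1.5]
grip_width: 0.034
```

```bash
python3 - <<'E'
from h import *
goto([.476,-.196,.15])
im,c=snap("w3");u,v=proj(c,[.476,-.196,.05])[0].astype(int);print(u,v)
u0,v0=min(max(0,u-65),382),min(max(0,v-70),264);print(u0,v0)
cv2.imwrite("pics/w3c.png",cv2.resize(im[v0:v0+120,u0:u0+130,::-1],None,fx=5,fy=5,interpolation=cv2.INTER_CUBIC))
E
```

```text
pos [ 0.4807 -0.1282  0.1671] d_tool_cm [-1.4244  6.6468  1.7069]
toolx yaw 8.045400009553129 tooly -81.95480312557547 z [ 0.0045 -0.0002 -1.    ]
327 203
262 133
```

View pics/w3c.png

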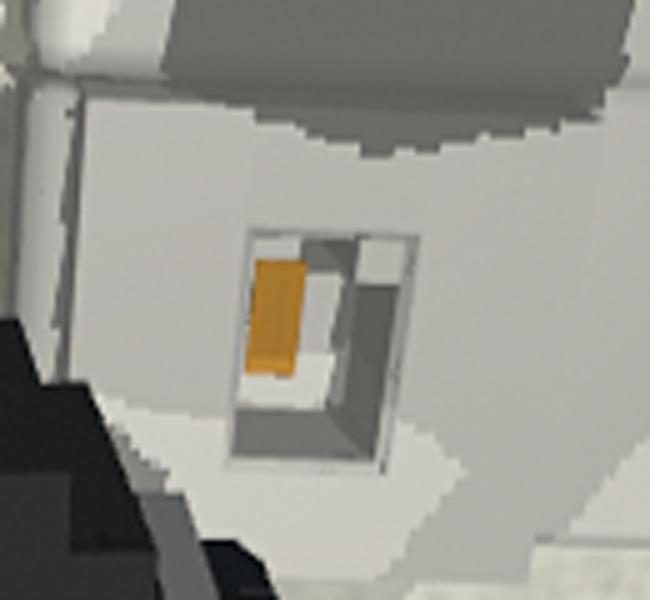

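```bash
python3 - <<'E'
from h import *
c=load("w3");d=load("w1")
L=np.array([(-15.5,23.5,0),(15.5,23.5,0),(15.5,-23.5,0),(-15.5,-23.5,0)])/1000
q=np.array([(246,228),(420,235),(388,473),(226,467)])/5+[262,133]
q1=[(359,123.5),(379.5,127.5),(370,160.75),(349.5,156.5)]
o=[(c,l,u) for l,u in zip(L,q)]
for fz in(None,.05):
  p,r=fit(o,[.476,-.196,.05,-1.45],fz);print(p[:3],np.degrees(p[3]),r.tolist())
p,r=fit(o+[(d,l,u) for l,u in zip(L,q1)],[.476,-.196,.05,-1.45]);print("both",p[:3],np.degrees(p[3]))
a,b=[ray(c,np.array(k)/5+[262,133],.05) for k in((83,97),(62,370))];print(a,b,np.degrees(np.arctan2(*(a-b)[1::-1]))-90)
print([ (ray(c,q[i],.05)) for i in range(4)])
E
```

```text
[ 0.474  -0.1957  0.0459] -83.73535029686956 [[0.3150803120998944, 0.15366342453788207], [-0.10985381423387253, -0.2227387483334553], [0.0024450981749737366, -0.10609077063165273], [-0.20869209784547138, 0.17690171416276712]]
[ 0.4753 -0.1944  0.0381] -83.67777378307527 [[0.022746626464083874, -0.21021737142788766], [0.1925484685876313, -0.6025428111148017], [0.23698869341006912, 0.31309657371170374], [-0.5088236008355693, 0.6121484030607007]]
both [ 0.4753 -0.1948  0.0493] -83.62519874208182
[ 0.5158 -0.144   0.05  ] [ 0.4658 -0.1485  0.05  ] -84.83718524268656
[array([ 0.4968, -0.1764,  0.05  ]), array([ 0.4998, -0.2071,  0.05  ]), array([ 0.454 , -0.2121,  0.05  ]), array([ 0.451 , -0.1819,  0.05  ])]
```

{"name": "step_arm", "arguments": {"steps": [[0,-0.7,2.5,0,1.2],[0,-0.6,2.5,0.5,0.8],[0,0,1,1,0],[0,0,0,0,0],[0,0,0,0,0]]}}

```text
time_s: 9.3
position: [0.4755, -0.1845, 0.1502]
eef_rot: [-3.132, -0.174, -0.006]
wrist_force: [0.2, -0.1, -1.2]
grip_width: 0.034
```

```bash
python3 - <<'E'
from h import *
goto([.4763,-.1946,.115])
E
```

```text
pos [ 0.4755 -0.1845  0.1502] d_tool_cm [-0.0467  1.0247  3.5197]
toolx yaw 6.374117139352593 tooly -83.62482535508734 z [ 0.0035  0.005  -1.    ]
```

{"name": "step_arm", "arguments": {"steps": [[0,0,1.05,1.2,0],[0,0,0,1.2,0.2],[0,0,0,0.7,0],[0,0,0,0,0],[0,0,0,0,0]]}}

```text
time_s: 9.8
position: [0.4769, -0.1918, 0.1158]
eef_rot: [-3.13, -0.176, -0.004]
wrist_force: [0.5, -0.2, -1.8]
grip_width: 0.0339
```

```bash
python3 - <<'E'
from h import *
goto([.4763,-.1946,.115])
E
```

```text
pos [ 0.4769 -0.1918  0.1158] d_tool_cm [-0.0951  0.2724  0.0801]
toolx yaw 6.419198158325496 tooly -83.57972060094096 z [ 0.002   0.0071 -1.    ]
```

{"name": "step_arm", "arguments": {"steps": [[0,-0.1,0.28,0,0.2],[0,0,0,0,0],[0,0,0,0.5,0],[0,0,0,0.4,0],[0,0,0,0,0]]}}

```text
time_s: 10.3
position: [0.4768, -0.1951, 0.1071]
eef_rot: [-3.131, -0.17, -0.006]
wrist_force: [-0.9, -0.0, -1.2]
grip_width: 0.034
```

```bash
python3 - <<'E'
from h import *
goto([.4763,-.1946,.115])
E
```

```text
pos [ 0.4768 -0.1951  0.1071] d_tool_cm [-0.0375 -0.0584 -0.7874]
toolx yaw 6.204315856713986 tooly -83.79430905173787 z [ 0.0037  0.006  -1.    ]
```

Good alignment; insert.

{"name": "step_arm", "arguments": {"steps": [[0,-0.05,-0.06,0.5,0],[0,0,0,0.6,0],[0,0,0,0.6,0],[0,0,0,0,0],[0,0,0,0,0]]}}

```text
time_s: 10.8
position: [0.4786, -0.1956, 0.1029]
eef_rot: [3.136, 0.173, 0.019]
wrist_force: [0.6, -0.3, -0.7]
grip_width: 0.0338
```

```bash
python3 - <<'E'
from h import *
goto([.4763,-.1946,.078]);s=ctrl.read_state();print(s["wrist_force"],s["torque"])
E
```

```text
pos [ 0.4786 -0.1956  0.1029] d_tool_cm [-0.2526 -0.125   2.4859]
toolx yaw 6.309038280621145 tooly -83.69180893967629 z [ 0.0123  0.0001 -0.9999]
[ 0.6377 -0.3077 -0.7093] [ 0.0113 -0.0151 -0.0268]
```

```bash
python3 - <<'E'
from h import *
im,c=snap("w4");u,v=proj(c,[.476,-.195,.06])[0].astype(int);print(u,v)
u0,v0=u-70,v-75;print(u0,v0)
a=cv2.resize(im[v0:v0+130,u0:u0+140,::-1],None,fx=4,fy=4,interpolation=cv2.INTER_CUBIC)
s=capture("scene")[...,::-1];cv2.imwrite("pics/s4.png",s)
b=cv2.resize(s[150:220,205:265],None,fx=4,fy=4,interpolation=cv2.INTER_CUBIC);b=cv2.copyMakeBorder(b,0,520-280,0,0,cv2.BORDER_CONSTANT)
cv2.imwrite("pics/w4c.png",np.hstack([a,b]))
E
```

```text
253 226
183 151
```

View pics/w4c.png

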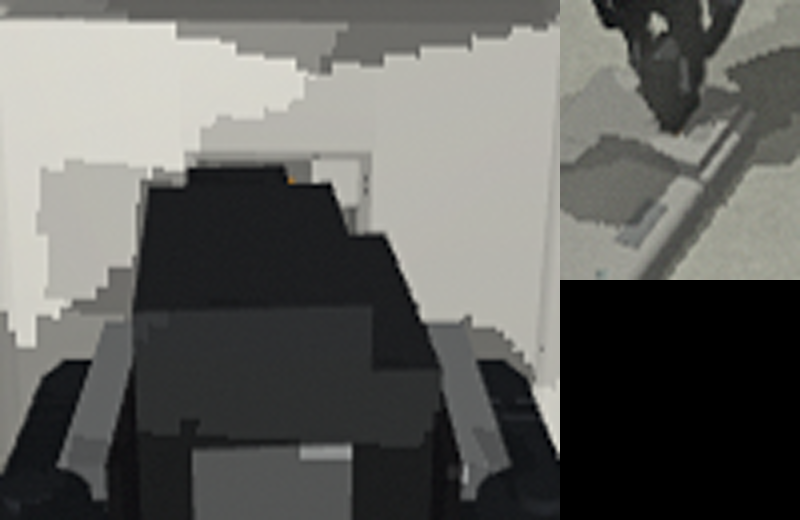

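```bash
python3 - <<'E'
from h import *
a=np.load("pics/w4.npy");c=load("w4");Rt=R.from_rotvec(a[3:]);T=Rt.as_matrix()
B=np.column_stack([T[:,1],T[:,0],-T[:,2]])
O=[(-17,25,33,135,311),(9,25,33,372,306),(9,17,33,372,370),(17,17,33,440,370),(-12,20,-33,188,168),(4,20,-33,285,168)]
def f(p,tilt=True):
    M=B@R.from_rotvec([p[4],p[5],p[3]]).as_matrix()
    return np.ravel([proj(c,M@(np.array(o[:3])/1000)+p[:3])[0]-(np.array(o[3:])/4+[183,151]) for o in O])
g=lambda p:np.r_[f(np.r_[p,0,0])]
s=least_squares(g,[.476,-.195,.083,0]);print("pack",s.x,s.fun.reshape(-1,2).tolist())
print("rel tool:",Rt.inv().apply(s.x[:3]-a[:3]),"bottom",s.x[:3]-B[:,2]*.033)
K=[(186,152,-15.5,23.5),(372,155,15.5,23.5)]
Rw=R.from_euler('z',-83.7,degrees=True).as_matrix()
for k in K:
    P=ray(c,np.array(k[:2])/4+[183,151],.05);print("well centre from corner",P-Rw@[k[2]/1000,k[3]/1000,0])
E
```

```text
pack [ 0.4769 -0.1952  0.0841  0.0229] [[-2.261221863968501, 0.2900208128400834], [-2.0116527992261695, 0.2989959952234642], [-1.9862110574499638, 0.6859351348822145], [-0.9912751918539584, 0.317824016090583], [5.414072608624025, -0.9234350835693022], [5.440668667990735, -1.4515268818874745]]
rel tool: [-0.0019 -0.0005  0.0187] bottom [ 0.4773 -0.1952  0.0511]
well centre from corner [ 0.4751 -0.1945  0.05  ]
well centre from corner [ 0.4746 -0.1944  0.05  ]
```

```bash
python3 - <<'E'
from h import *
a=np.load("pics/w4.npy");c=load("w4");Rt=R.from_rotvec(a[3:]);T=Rt.as_matrix()
B=np.column_stack([T[:,1],T[:,0],-T[:,2]])
O=[(-17,25,33,135,311),(9,25,33,372,306),(9,17,33,372,370),(17,17,33,440,370),(-12,20,-33,188,168),(4,20,-33,285,168),(-17,25,-9,150,183),(9,25,-9,330,183),(17,17,-9,385,236)]
def f(p):
    M=B@R.from_rotvec([p[4],p[5],p[3]]).as_matrix()
    return np.ravel([proj(c,M@(np.array(o[:3])/1000)+p[:3])[0]-(np.array(o[3:])/4+[183,151]) for o in O])
for tilt in(0,1):
  s=least_squares((lambda p:f(np.r_[p[:4],0,0])) if not tilt else f,[.476,-.195,.083,0]+[0,0]*tilt,loss='soft_l1');print("pack",s.x,f(np.r_[s.x,0,0][:6]).reshape(-1,2).round(1).tolist())
M=B@R.from_rotvec([s.x[4],s.x[5],s.x[3]]).as_matrix();print(M,"bottom",s.x[:3]-M[:,2]*.033, np.degrees(np.arctan2(M[1,0],M[0,0])))
E
```

```text
pack [ 0.4758 -0.1952  0.0818  0.0157] [[-1.4, -0.0], [-2.3, 0.4], [-2.4, 0.4], [-1.8, 0.2], [5.6, -0.6], [5.4, -1.0], [3.9, 0.6], [3.4, -0.0], [3.2, -0.7]]
pack [ 0.4763 -0.1932  0.0842 -0.0128 -0.0129  0.068 ] [[-0.1, -0.3], [0.2, -0.1], [-0.4, 0.3], [0.2, -0.1], [-0.1, -0.1], [-0.1, -0.3], [0.1, 0.7], [0.3, 0.2], [-0.2, -0.2]]
[[ 0.0973  0.9952  0.0077]
 [-0.993   0.0976 -0.0664]
 [-0.0668 -0.0011  0.9978]] bottom [ 0.4761 -0.191   0.0513] -84.40326364128128
```

{"name": "step_arm", "arguments": {"steps": [[0,0,0,-0.4,0],[0,-0.1,0.35,0,-0.4],[0,0,0,0,0],[0,0,0,0.3,0],[0,0,0,0,0]]}}

```text
time_s: 11.4
position: [0.4764, -0.1987, 0.0999]
eef_rot: [-3.132, -0.184, -0.011]
wrist_force: [-0.5, -0.1, -1.0]
grip_width: 0.0337
```

```bash
python3 - <<'E'
from h import *
goto([.477,-.199,.078]);s=ctrl.read_state();print(s["wrist_force"],s["torque"])
E
```

```text
pos [ 0.4764 -0.1987  0.0999] d_tool_cm [0.0422 0.0464 2.1951]
toolx yaw 6.716645408596765 tooly -83.28202901090614 z [ 0.0066  0.0041 -1.    ]
[-0.4553 -0.1174 -1.0001] [0.0298 0.0207 0.0359]
```

Shifted; it's now lower (0.0999) than the rim contact. Push on.

{"name": "step_arm", "arguments": {"steps": [[0,0,0,0.6,0],[0,0,0,0.6,0],[0,0,0,0.6,0],[0,0,0,0.6,0],[0,0,0,0,0]]}}

```text
time_s: 11.9
position: [0.4768, -0.1957, 0.076]
eef_rot: [-3.128, -0.181, -0.012]
wrist_force: [-0.1, -0.0, -0.8]
grip_width: 0.0328
```

```bash
python3 - <<'E'
from h import *
goto([.477,-.199,.078]);s=ctrl.read_state();print(s["wrist_force"],s["torque"])
E
```

```text
pos [ 0.4768 -0.1957  0.076 ] d_tool_cm [-0.0131  0.3251 -0.2031]
toolx yaw 6.6332857328811725 tooly -83.36305974178408 z [ 0.007   0.0088 -0.9999]
[-0.1453 -0.0106 -0.815 ] [-0.0405 -0.0217 -0.0155]
```

{"name": "step_arm", "arguments": {"steps": [[0,0,0,0.6,0],[0,0,0,0.6,0],[0,0,0,0,0],[100,0,0,0,0],[100,0,0,0,0]]}}

```text
time_s: 12.4
position: [0.4778, -0.1962, 0.0785]
eef_rot: [-3.135, -0.186, -0.021]
wrist_force: [-0.2, -0.9, 0.5]
grip_width: 0.0612
```

{"name": "step_arm", "arguments": {"steps": [[100,0,0,0,0],[100,0,0,-2,0],[100,0,0,-4,0],[100,0,0,-1,0],[20,0,0,0,0]]}}

```text
time_s: 12.9
position: [0.4755, -0.1958, 0.1451]
eef_rot: [-3.129, -0.185, -0.009]
wrist_force: [0.4, 1.2, -0.5]
grip_width: 0.0732
```

```bash
python3 - <<'E'
from h import *
goto([.477,-.197,.12]);s=ctrl.read_state();print(s["wrist_force"],s["torque"],s["grip_width"])
im,c=snap("w5");u,v=proj(c,[.476,-.195,.09])[0].astype(int);print(u,v)
u0,v0=u-75,v-75;print(u0,v0)
cv2.imwrite("pics/w5c.png",cv2.resize(im[v0:v0+150,u0:u0+150,::-1],None,fx=4,fy=4,interpolation=cv2.INTER_CUBIC))
E
```

```text
pos [ 0.4755 -0.1958  0.1451] d_tool_cm [0.1232 0.153  2.5051]
toolx yaw 6.761988095601805 tooly -83.23559207101667 z [ 0.0054  0.0074 -1.    ]
[ 0.397   1.186  -0.5449] [-0.0559 -0.0436  0.0436] 0.07315768360417647
254 214
179 139
```

View pics/w5c.png

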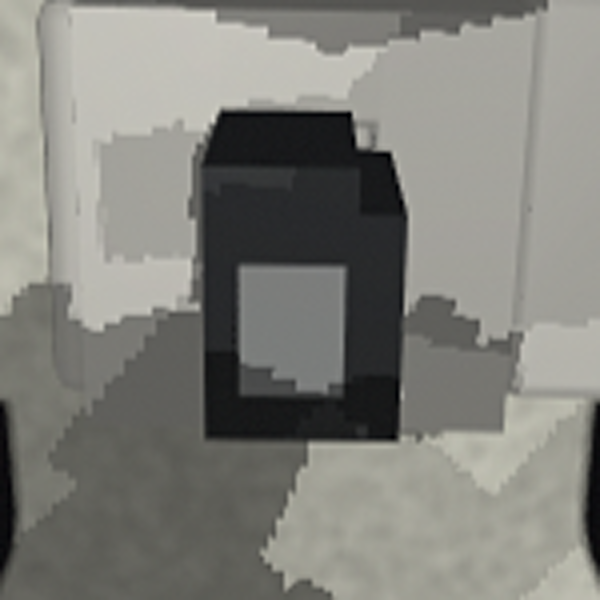

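```bash
python3 - <<'E'
from h import *
c=load("w5")
O=[(-17,25,33,205,166),(9,25,33,360,166),(9,17,33,360,215),(17,17,33,407,216),(17,-25,33,398,439),(-17,-25,33,205,439),(-17,25,-9,222,111),(9,25,-9,351,113)]
def f(p):
    M=R.from_rotvec(p[3:]).as_matrix()
    return np.ravel([proj(c,M@(np.array(o[:3])/1000)+p[:3])[0]-(np.array(o[3:])/4+[179,139]) for o in O])
s=least_squares(f,[.476,-.195,.06,0,0,-1.46],loss='soft_l1');print(s.x,R.from_rotvec(s.x[3:]).as_matrix()[:,2],s.fun.reshape(-1,2).round(1).tolist())
E
```

```text
[ 0.4751 -0.1954  0.0579 -0.0085  0.0098 -1.4671] [ 0.0119 -0.0002  0.9999] [[-0.3, -0.1], [0.3, 0.5], [-0.1, -0.2], [0.1, -0.3], [-0.1, 0.4], [0.3, -0.4], [-0.2, 0.0], [0.1, 0.0]]
```

{"name": "step_arm", "arguments": {"steps": [[0,0,0,0,0],[0,0,0,0,0],[0,0,0,0.5,0],[0,0,0,1,0],[0,0,0,1,0]]}}

```text
time_s: 13.45
position: [0.4739, -0.1946, 0.114]
eef_rot: [-3.125, -0.184, -0.002]
wrist_force: [-0.1, 0.1, -0.4]
grip_width: 0.0
```

{"name": "step_arm", "arguments": {"steps": [[0,0,0,0.5,0],[0,0,0,0.4,0],[0,0,0,0.4,0],[0,0,0,0.4,0],[0,0,0,0.5,0]]}}

```text
time_s: 13.95
position: [0.4733, -0.1941, 0.1058]
eef_rot: [-3.128, -0.189, -0.003]
wrist_force: [-15.5, 8.9, 53.5]
grip_width: 0.0004
```

{"name": "step_arm", "arguments": {"steps": [[0,0,0,-3,0],[0,0,0,-4,0],[0,0,0,-4,0],[0,0,-2,-3,0],[60,0,-4,-2,-3]]}}

```text
time_s: 14.45
position: [0.4647, -0.1371, 0.2696]
eef_rot: [-3.121, -0.264, 0.002]
wrist_force: [0.6, -0.1, 0.2]
grip_width: 0.0135
```

{"name": "step_arm", "arguments": {"steps": [[60,0,-4.8,0,-3],[60,1,-4.8,0,-4],[60,1,-4.8,0,-4],[60,1,-4.5,0,-4],[60,1,-4.5,0,-4]]}}

```text
time_s: 14.95
position: [0.4361, 0.1039, 0.2742]
eef_rot: [-3.038, -0.787, -0.015]
wrist_force: [0.6, -0.5, 0.1]
grip_width: 0.0514
```

{"name": "step_arm", "arguments": {"steps": [[60,1,-2,0,-6],[60,0,0,0,-6],[60,0,0,0,-6],[60,0,0,0,0],[60,0,0,0,0]]}}

```text
time_s: 15.45
position: [0.4318, 0.1342, 0.2726]
eef_rot: [-2.863, -1.283, -0.014]
wrist_force: [0.2, -0.7, -0.6]
grip_width: 0.0511
```

```bash
python3 - <<'E'
from h import *
goto([.56,.24,.25]);s=ctrl.read_state();print(s["joint_pos"])
im,c=snap("w6");print(proj(c,[.5587,.258,.06]))
cv2.imwrite("pics/w6b.png",cv2.resize(im[...,::-1],None,fx=1.5,fy=1.5))
E
```

```text
pos [0.4318 0.1342 0.2726] d_tool_cm [16.4063  2.533   2.4179]
toolx yaw 48.27435494780837 tooly -41.725172392135754 z [ 0.0059  0.0079 -1.    ]
[0.0479 0.0556 1.7124 0.0078 1.3672 0.7746]
[[266.6803  -1.8765]]
```

{"name": "step_arm", "arguments": {"steps": [[60,3.5,0.5,0,-4],[60,3.5,0.5,0,-4],[60,3,0.5,0,-8],[60,0,0,0,-8],[60,0,0,0,-8]]}}

```text
time_s: 16.0
position: [0.5087, 0.2036, 0.2723]
eef_rot: [-2.398, -2.027, -0.013]
wrist_force: [-0.5, -0.2, 0.5]
grip_width: 0.0511
```

{"name": "step_arm", "arguments": {"steps": [[60,0,0,0,-6],[60,0,0,0,0],[60,0,0,0,0],[60,0,0,0,0],[60,0,0,0,0]]}}

```text
time_s: 16.5
position: [0.5097, 0.2021, 0.271]
eef_rot: [-2.298, -2.139, -0.011]
wrist_force: [-0.2, -0.1, -0.0]
grip_width: 0.0509
```

```bash
python3 - <<'E'
from h import *
goto([.56,.24,.25])
im,c=snap("w7");u,v=proj(c,[.5587,.258,.06])[0].astype(int);print(u,v)
u0,v0=max(0,u-75),max(0,v-75);print(u0,v0)
cv2.imwrite("pics/w7c.png",cv2.resize(im[v0:v0+150,u0:u0+150,::-1],None,fx=4,fy=4,interpolation=cv2.INTER_CUBIC))
E
```

```text
pos [0.5097 0.2021 0.271 ] d_tool_cm [4.1247 4.7433 2.1383]
toolx yaw 85.90315289903545 tooly -4.098042485296912 z [ 0.0036  0.0065 -1.    ]
292 115
217 40
```

View pics/w7c.png

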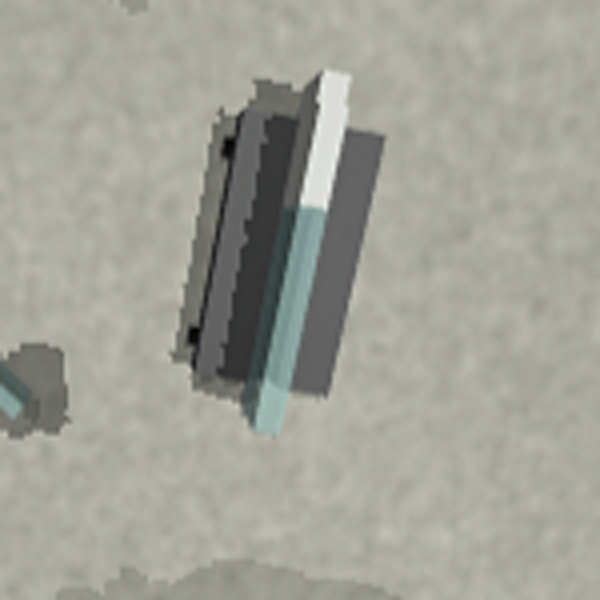

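```bash
python3 - <<'E'
from h import *
c=load("w7");t=fixed("top");s=fixed("scene")
O=[(-4,-50,50,250,432),(4,-50,50,278,434),(-4,14,50,298,207),(4,14,50,327,209),(-4,50,41,322,70),(4,50,41,350,74)]
o=[(c,np.array(k[:3])/1000,np.array(k[3:])/4+[217,40]) for k in O]
for fz in(None,.01):
  p,r=fit(o,[.5587,.258,.01,0],fz);print(p[:3],np.degrees(p[3]),r.round(1).tolist())
# scene crops2 (x 320+cx*.3, y 215+cy*.3): label-side top edge clear end (70,88), notch top ~ (150,130)
q=lambda x,y:(320+x*.3,215+y*.3)
o2=o+[(s,np.array([0,-50,50])/1000,q(71,88)),(s,np.array([0,14,50])/1000,q(132,130))]
p,r=fit(o2,[.5587,.258,.01,0]);print("both",p[:3],np.degrees(p[3]),r[-2:])
p=p.copy();g=R.from_euler('z',p[3]).apply([0,-.018,0])+[p[0],p[1],.045];print("grip",g);goto(g)
E
```

```text
[0.5584 0.2703 0.0118] -14.303653895108413 [[0.3, -0.3], [-0.1, 0.4], [0.0, -0.6], [-0.2, 0.2], [-0.0, -0.1], [0.1, 0.3]]
[0.5586 0.2703 0.0069] -14.314262679702562 [[0.3, -0.5], [-0.1, 0.2], [0.0, -0.6], [-0.2, 0.2], [-0.0, 0.1], [0.0, 0.5]]
both [0.5591 0.2702 0.0071] -14.250200148695491 [[ 0.7783 -0.41  ]
 [ 0.8994 -0.338 ]]
grip [0.5547 0.2527 0.045 ]
pos [0.5097 0.2021 0.271 ] d_tool_cm [ 5.213   4.0599 22.6515]
toolx yaw 85.92282163188351 tooly -4.0784269201384795 z [ 0.0037  0.0065 -1.    ]
```

{"name": "step_arm", "arguments": {"steps": [[60,2.6,2.1,0,5],[60,2.6,2,0,5.2],[60,0,0,3,0],[60,0,0,4,0],[60,0,0,3,0]]}}

```text
time_s: 17.05
position: [0.5628, 0.2521, 0.1757]
eef_rot: [2.491, 1.909, 0.032]
wrist_force: [0.2, 1.0, 0.3]
grip_width: 0.0514
```

{"name": "step_arm", "arguments": {"steps": [[60,0,0,3,0],[60,0,0,1,0],[60,0,0,0,0],[60,0,0,0,0],[60,0,0,0,0]]}}

```text
time_s: 17.55
position: [0.5623, 0.2523, 0.1324]
eef_rot: [2.495, 1.906, 0.026]
wrist_force: [0.5, -0.8, -0.1]
grip_width: 0.0514
```

```bash
python3 - <<'E'
from h import *
goto([.554,.252,.045])
E
```

```text
pos [0.5623 0.2523 0.1324] d_tool_cm [-0.3488 -0.89    8.73  ]
toolx yaw 74.75676936080293 tooly -15.251020794424422 z [ 0.014   0.0088 -0.9999]
```

{"name": "step_arm", "arguments": {"steps": [[60,-0.3,-0.9,0,-0.9],[60,0,0,0,0],[60,0,0,2.5,0],[60,0,0,2.5,0],[60,0,0,0.5,0]]}}

```text
time_s: 18.05
position: [0.5572, 0.2535, 0.0842]
eef_rot: [2.473, 1.924, 0.047]
wrist_force: [-0.0, -0.7, -0.9]
grip_width: 0.0513
```

{"name": "step_arm", "arguments": {"steps": [[60,0,0,0,0],[60,0,0,0,0],[60,0,0,0,0],[60,0,0,0,0],[60,0,0,0,0]]}}

```text
time_s: 18.55
position: [0.559, 0.2541, 0.0884]
eef_rot: [2.471, 1.923, 0.055]
wrist_force: [0.9, 0.9, -0.2]
grip_width: 0.0512
```

```bash
python3 - <<'E'
from h import *
goto([.554,.252,.045])
E
```

```text
pos [0.559  0.2541 0.0884] d_tool_cm [-0.4203 -0.5622  4.3146]
toolx yaw 75.79798684707883 tooly -14.238515229922275 z [ 0.0338  0.0137 -0.9993]
```

{"name": "step_arm", "arguments": {"steps": [[60,-0.4,-0.6,1,0],[60,0,0,2,0],[60,0,0,1.5,0],[60,0,0,0,0],[60,0,0,0,0]]}}

```text
time_s: 19.05
position: [0.5524, 0.2519, 0.0416]
eef_rot: [2.471, 1.923, 0.057]
wrist_force: [0.1, 0.7, 0.2]
grip_width: 0.051
```

```bash
python3 - <<'E'
from h import *
goto([.554,.252,.045]);s=ctrl.read_state();print(s["joint_pos"],s["joint_velocities"])
E
```

```text
pos [0.5524 0.2519 0.0416] d_tool_cm [ 0.0594  0.1634 -0.3363]
toolx yaw 75.80768826222277 tooly -14.231017391258236 z [ 0.035   0.014  -0.9993]
[0.2413 0.5392 1.6589 0.0066 0.9062 0.4854] [ 0.      0.0116  0.0208  0.0013 -0.0061  0.0006]
```

{"name": "step_arm", "arguments": {"steps": [[60,0,0.16,0,0],[0,0,0,0,0],[0,0,0,0,0],[0,0,0,0,0],[0,0,0,0,0]]}}

```text
time_s: 19.55
position: [0.5544, 0.2517, 0.0437]
eef_rot: [2.47, 1.922, 0.06]
wrist_force: [-2.1, 0.5, -0.6]
grip_width: 0.0072
```

{"name": "step_arm", "arguments": {"steps": [[0,0,0,0,0],[0,0,0,0,0],[0,0,0,-1.5,0],[0,0,0,-4,0],[0,0,0,-4,0]]}}

```text
time_s: 20.05
position: [0.5475, 0.249, 0.1362]
eef_rot: [2.474, 1.925, 0.042]
wrist_force: [1.0, 0.2, -0.0]
grip_width: 0.0071
```

```bash
python3 - <<'E'
from h import *
goto([.554,.252,.045]);s=ctrl.read_state();print(s["joint_pos"],s["joint_velocities"])
E
```

```text
pos [0.5475 0.249  0.1362] d_tool_cm [0.2961 0.3579 9.1389]
toolx yaw 75.79479129296634 tooly -14.226463300684193 z [ 0.0253  0.0112 -0.9996]
[0.2387 0.4237 1.5778 0.0055 1.1128 0.4845] [-0.0051 -0.4478 -0.3873 -0.0041  0.869   0.0012]
```

```bash
python3 - <<'E'
from h import *
D=np.array([[.2593,1.5361,1.348,.1571,-.5265,.2445],[.3909,1.9076,.8168,.5021,.0279,.0475],[.2211,1.7807,1.1176,.4983,.0283,.1703],[.0556,1.7124,1.3672,.4318,.1342,.2726],[.5392,1.6589,.9062,.5524,.2519,.0416],[.2296,1.7971,1.1105,.4909,.0285,.1603],[.4237,1.5778,1.1128,.5475,.249,.1362]])
r=np.hypot(D[:,3],D[:,4]);z=D[:,5]
def fk(p,j2,j3,j5):
    a,h,L1,L2,o,d=p;A=j2;B=j2+j3;C=B+j5
    return a+L1*np.sin(A)+L2*np.sin(B)+o*np.cos(B)+d*np.sin(C),h+L1*np.cos(A)+L2*np.cos(B)-o*np.sin(B)+d*np.cos(C)
f=lambda p:np.r_[fk(p,*D[:,:3].T)[0]-r,fk(p,*D[:,:3].T)[1]-z,1e-3*(p-np.array([.0,.3,.4,.4,0,.25]))]
s=least_squares(f,[0,.3,.4,.4,0,.25]);print(s.x,abs(s.fun[:14]).max())
p=s.x;np.save("fk.npy",p)
J2,J3=np.meshgrid(np.linspace(-.91,2.08,300),np.linspace(.19,2.58,300));J5=np.pi-J2-J3
R_,Z=fk(p,J2,J3,J5);ok=(J5>.22)&(J5<2.71)
for zz in np.arange(.1,1.0,.1):
    m=ok&(abs(Z-zz)<.01);
    if m.any():
        i=np.argmax(np.where(m,R_,-9));k=np.argmin(np.where(m,R_,9));print(zz,"max",R_.flat[i],J2.flat[i],J3.flat[i],J5.flat[i],"min",R_.flat[k],J2.flat[k],J3.flat[k],J5.flat[k])
E
```

```text
[0.0134 0.2387 0.5232 0.4261 0.0563 0.35  ] 0.0006523768533571173
0.1 max 0.9323634460265982 1.21 0.19 1.7415926535897932 min 0.04101502748320439 -0.81 2.58 1.371592653589793
0.2 max 0.902659457930083 1.0899999999999999 0.2059866220735786 1.8456060315162146 min 0.029858199333018722 -0.91 2.388160535117057 1.6634321184727363
0.30000000000000004 max 0.8631102009567041 0.9800000000000001 0.1979933110367893 1.9635993425530038 min 0.0185760603659987 -0.91 2.116387959866221 1.935204693723572
0.4 max 0.8088215762073582 0.86 0.1979933110367893 2.083599342553004 min -0.018528670954742824 -0.91 1.8685953177257526 2.182997335864041
0.5 max 0.7354347673500834 0.7300000000000001 0.19 2.221592653589793 min -0.09060153957665965 -0.91 1.580836120401338 2.4707565331884553
0.6 max 0.6393155562954902 0.58 0.1979933110367893 2.3635993425530035 min -0.15308714268989615 -0.86 1.2930769230769232 2.70851573051287
0.7000000000000001 max 0.503603028986273 0.4 0.1979933110367893 2.543599342553004 min -0.03811514967051625 -0.5700000000000001 1.0053177257525086 2.706274927837285
```

{"name": "step_arm", "arguments": {"steps": [[0,0,0,-4.5,8.5],[0,0,0,-4.5,8.5],[0,0,0,-4.5,8.5],[0,0,0,-4.5,8.5],[0,0,0,-4.5,8.5]]}}

```text
time_s: 20.55
position: [0.5386, 0.2453, 0.3749]
eef_rot: [-3.012, -0.88, -0.046]
wrist_force: [1.2, 0.7, -0.4]
grip_width: 0.0073
```

{"name": "step_arm", "arguments": {"steps": [[0,0,0,-3,8.5],[0,0,0,-2,8.5],[0,0,0,0,8.5],[0,0,0,0,2],[0,0,0,0,0]]}}

```text
time_s: 21.05
position: [0.5358, 0.2441, 0.4452]
eef_rot: [-3.123, -0.122, -0.082]
wrist_force: [0.2, -0.4, -0.9]
grip_width: 0.0074
```

```bash
python3 - <<'E'
from h import *
goto([.38,-.1,.5]);s=ctrl.read_state();print(s["joint_pos"],s["grip_width"])
E
```

```text
pos [0.5358 0.2441 0.4452] d_tool_cm [-17.8952  33.0147  -6.8571]
toolx yaw 4.457828547345947 tooly -85.50389570414337 z [ 0.0517  0.0167 -0.9985]
[0.2358 0.2493 1.0756 0.0042 1.7624 1.7294] 0.007449823703030136
```

{"name": "step_arm", "arguments": {"steps": [[0,-2.6,4,-0.6,0],[0,-2.6,4,-0.6,0],[0,-2.6,4,-0.6,0],[0,-2.6,4,-0.6,0],[0,-2.6,4,-0.6,0]]}}

```text
time_s: 21.55
position: [0.4177, 0.032, 0.4643]
eef_rot: [-3.123, -0.148, -0.075]
wrist_force: [0.9, -1.3, -0.5]
grip_width: 0.0072
```

{"name": "step_arm", "arguments": {"steps": [[0,-2.6,4,-0.6,0],[0,-2.6,4,-0.6,0],[0,-2.6,4,-0.6,0],[0,-2.6,4,-0.6,0],[0,-2.6,4,-0.6,0]]}}

```text
time_s: 22.05
position: [0.2979, -0.1845, 0.4889]
eef_rot: [-3.127, -0.166, -0.082]
wrist_force: [1.6, -1.5, -0.8]
grip_width: 0.0073
```

```bash
python3 - <<'E'
from h import *
goto([.065,-.62,.55]);s=ctrl.read_state();print(s["joint_pos"],s["grip_width"])
E
```

```text
pos [ 0.2979 -0.1845  0.4889] d_tool_cm [-27.4024  40.7972  -7.8473]
toolx yaw 6.063546141408925 tooly -83.91576023942643 z [ 0.052   0.0124 -0.9986]
[-0.9266 -0.1939  1.4311  0.0515  1.8826  0.5545] 0.007314028404552888
```

{"name": "step_arm", "arguments": {"steps": [[0,-2.8,4,-0.6,0],[0,-2.8,4,-0.6,0],[0,-2.8,4,-0.6,0],[0,-2.8,4,-0.6,0],[0,-2.8,4,-0.6,0]]}}

```text
time_s: 22.55
position: [0.1724, -0.3995, 0.5141]
eef_rot: [-3.132, -0.174, -0.087]
wrist_force: [1.9, -0.3, -0.4]
grip_width: 0.0076
```

{"name": "step_arm", "arguments": {"steps": [[0,-2.7,4,-0.6,0],[0,-2.7,4,-0.6,0],[0,-2.7,4,-0.6,0],[0,-2.7,4,-0.6,0],[0,-2.7,4,-0.6,0]]}}

```text
time_s: 23.05
position: [0.0526, -0.617, 0.5402]
eef_rot: [3.135, 0.181, 0.086]
wrist_force: [0.3, -1.5, -0.7]
grip_width: 0.0071
```

```bash
python3 - <<'E'
from h import *
goto([.065,-.62,.55]);s=ctrl.read_state();print(s["joint_pos"],s["grip_width"])
E
```

```text
pos [ 0.0526 -0.617   0.5402] d_tool_cm [ 1.2463  0.4486 -0.9101]
toolx yaw 6.617841857415939 tooly -83.39423377551553 z [ 0.0549  0.0025 -0.9985]
[-1.696   0.4095  0.6197  0.0636  2.1209 -0.2075] 0.007107116337556267
```

{"name": "step_arm", "arguments": {"steps": [[0,0,4,-1,0],[0,0,4,-1,0],[0,0,4,-1,0],[0,0,4,-1,0],[0,0,4,-1,0]]}}

```text
time_s: 23.55
position: [0.0609, -0.7413, 0.5022]
eef_rot: [3.097, 0.17, 0.099]
wrist_force: [-1.0, 0.1, -1.5]
grip_width: 0.0069
```

```bash
python3 - <<'E'
from h import *
goto([.065,-.62,.55]);s=ctrl.read_state();print(s["joint_pos"],s["joint_velocities"],s["grip_width"])
E
```

```text
pos [ 0.0609 -0.7413  0.5022] d_tool_cm [  2.0377 -11.8031  -5.1609]
toolx yaw 6.338994096591667 tooly -83.80793350899305 z [ 0.0657 -0.0346 -0.9972]
[-1.6703  0.7144  0.1899  0.0857  2.2076 -0.1568] [ 0.0323  0.1463 -0.0188  0.0356 -0.3567  0.0334] 0.006899243432077353
```

{"name": "step_arm", "arguments": {"steps": [[0,0,4,-3,0],[0,0,4,-3,0],[0,0,4,-3,0],[0,0,4,-3,0],[0,0,4,-3,0]]}}

```text
time_s: 24.05
position: [0.0631, -0.7723, 0.5374]
eef_rot: [2.932, 0.157, 0.106]
wrist_force: [-0.2, -0.1, -1.0]
grip_width: 0.0072
```

```bash
python3 - <<'E'
from h import *
goto([.065,-.62,.55]);s=ctrl.read_state();print(s["joint_pos"],s["joint_velocities"],s["grip_width"])
E
```

```text
pos [ 0.0631 -0.7723  0.5374] d_tool_cm [  1.9796 -14.5522  -4.2286]
toolx yaw 6.483994235666235 tooly -84.24575996731761 z [ 0.0821 -0.1978 -0.9768]
[-1.6786  0.676   0.1872  0.1185  2.0854 -0.1462] [-0.0244 -0.1296 -0.0015  0.0656 -0.2356  0.0187] 0.007160163035847765
```

{"name": "step_arm", "arguments": {"steps": [[0,-0.5,4,-2.8,0],[0,-0.5,4,-2.8,0],[0,-0.5,4,-2.8,0],[0,-0.5,4,-2.8,0],[0,-0.5,4,-2.8,0]]}}

```text
time_s: 24.55
position: [0.0396, -0.7901, 0.5974]
eef_rot: [2.753, 0.14, 0.106]
wrist_force: [-0.4, -0.2, -1.0]
grip_width: 0.0074
```

{"name": "step_arm", "arguments": {"steps": [[0,-0.5,4,-2.5,0],[0,-0.5,4,-2.5,0],[0,-0.5,4,-2.5,0],[0,-0.5,4,-2.5,0],[0,-0.5,4,-2.5,0]]}}

```text
time_s: 25.05
position: [0.0169, -0.7967, 0.6654]
eef_rot: [2.58, 0.122, 0.102]
wrist_force: [-0.3, -0.2, 0.2]
grip_width: 0.0072
```

```bash
python3 - <<'E'
from h import *
goto([.065,-.62,.55]);s=ctrl.read_state();print(s["joint_pos"],s["joint_velocities"],s["grip_width"],R.from_rotvec(s["eef_rot"]).as_matrix())
E
```

```text
pos [ 0.0169 -0.7967  0.6654] d_tool_cm [  6.1258 -20.7319   0.9822]
toolx yaw 6.203749905030834 tooly -85.5222258281087 z [ 0.0979 -0.5237 -0.8463]
[-1.7773  0.5477  0.1881  0.2144  1.8722 -0.181 ] [-0.1062 -0.1461 -0.0023  0.1104 -0.1843 -0.0269] 0.007217000210560803 [[ 0.993   0.0662  0.0979]
 [ 0.1079 -0.8451 -0.5237]
 [ 0.0481  0.5306 -0.8463]]
```

{"name": "step_arm", "arguments": {"steps": [[0,0,4,-2.3,0],[0,0,4,-2.3,0],[0,0,4,-2.3,0],[0,0,4,-2.3,0],[0,0,4,-2.3,0]]}}

```text
time_s: 25.55
position: [0.0202, -0.7847, 0.7454]
eef_rot: [2.411, 0.106, 0.098]
wrist_force: [0.6, -0.2, -1.3]
grip_width: 0.007
```

```bash
python3 - <<'E'
from h import *
goto([.065,-.62,.55]);s=ctrl.read_state();print(s["joint_pos"],s["joint_velocities"],s["grip_width"],R.from_rotvec(s["eef_rot"]).as_matrix())
E
```

```text
pos [ 0.0202 -0.7847  0.7454] d_tool_cm [  5.3354 -25.0565   4.1364]
toolx yaw 5.931629852651831 tooly -86.21323605599366 z [ 0.0999 -0.6597 -0.7448]
[-1.7944  0.4691  0.188   0.252   1.7827 -0.1675] [-0.0435 -0.175  -0.0027  0.0854 -0.162   0.0238] 0.007029446760891383 [[ 0.9938  0.0493  0.0999]
 [ 0.1033 -0.7444 -0.6597]
 [ 0.0419  0.666  -0.7448]]
```

{"name": "step_arm", "arguments": {"steps": [[0,0,4,-2.2,0],[0,0,2,-1.2,0],[0,0,-2,1,0],[0,0,-4,1,0],[0,0,-4,1,0]]}}

```text
time_s: 26.05
position: [0.0191, -0.7308, 0.6941]
eef_rot: [2.337, 0.104, 0.091]
wrist_force: [0.1, -1.3, 0.1]
grip_width: 0.0069
```

```bash
cat > tgt.py <<'E'
from h import *
yaw=np.radians(-84.0);rx=np.array([np.cos(yaw),np.sin(yaw),0]);ry=np.array([-np.sin(yaw),np.cos(yaw),0]);k=np.array([0,0,1.])
n=(rx+k)/2**.5
def label(s):
    T=R.from_rotvec(s["eef_rot"]).as_matrix();return np.array(s["position"])+T@[.048,.004,.0127]
def err(s):
    T=R.from_rotvec(s["eef_rot"]).as_matrix();y=T[:,1]
    print("tool y elev",np.degrees(np.arcsin(y[2])),"az",np.degrees(np.arctan2(y[1],y[0])),"err deg",np.degrees(np.arccos(y@n)),"tx",T[:,0],"tz",T[:,2])
    return T
E
python3 - <<'E'
from tgt import *
s=ctrl.read_state();T=err(s);print(s["position"],s["joint_pos"],s["joint_velocities"],label(s))
E
```

```text
tool y elev 45.98482605103762 az -86.12816358162159 err deg 1.7874969525426576 tx [0.9941 0.1028 0.0343] tz [ 0.0977 -0.7133 -0.694 ]
[ 0.0191 -0.7308  0.6941] [-1.8287  0.1605  0.8356  0.2849  1.3891 -0.2862] [-0.1296 -0.8933  2.1222  0.1324 -1.1835 -0.4391] [ 0.0682 -0.7377  0.6898]
```

{"name": "step_arm", "arguments": {"steps": [[0,2.9,-2.9,-2.2,0],[0,2.9,-2.9,-2.2,0],[0,2.9,-2.9,-2.2,0],[0,2.9,-2.9,-2.2,0],[0,2.9,-2.9,-2.2,0]]}}

```text
time_s: 26.55
position: [0.1446, -0.5303, 0.6575]
eef_rot: [2.358, 0.09, 0.094]
wrist_force: [0.5, -0.1, 0.4]
grip_width: 0.0074
```

```bash
cat > st.py <<'E'
from tgt import *
import sys
s=ctrl.read_state();T=err(s);print(s["position"],s["joint_pos"],s["joint_velocities"],s["grip_width"],s["time_s"])
g=np.array([float(v) for v in sys.argv[1:4]]);print("d_tool cm",T.T@(g-s["position"])*100)
E
python3 st.py .535 .06 .5
```

```text
tool y elev 44.83645997275899 az -86.98794145998917 err deg 2.121995708822077 tx [0.9948 0.0931 0.041 ] tz [ 0.0947 -0.6999 -0.7079]
[ 0.1446 -0.5303  0.6575] [-1.5653 -0.2054  1.271   0.0944  1.2971 -0.0591] [ 0.809  -0.6135  0.5654 -0.5814 -0.0531  0.7373] 0.007359209730251856 26.55
d_tool cm [ 43.6872 -51.4504 -26.4726]
```

{"name": "step_arm", "arguments": {"steps": [[0,2.9,-3.2,-1.8,0],[0,2.9,-3.2,-1.8,0],[0,2.9,-3.2,-1.8,0],[0,2.9,-3.2,-1.8,0],[0,2.9,-3.2,-1.8,0]]}}

```text
time_s: 27.05
position: [0.2729, -0.3335, 0.616]
eef_rot: [2.349, 0.08, 0.1]
wrist_force: [0.5, 0.1, -1.8]
grip_width: 0.0074
```

{"name": "step_arm", "arguments": {"steps": [[0,2.9,-3.2,-1.8,0],[0,2.9,-3.2,-1.8,0],[0,2.9,-3.2,-1.8,0],[0,2.9,-3.2,-1.8,0],[0,2.9,-3.2,-1.8,0]]}}

```text
time_s: 27.55
position: [0.4024, -0.138, 0.5751]
eef_rot: [2.344, 0.079, 0.117]
wrist_force: [1.2, -0.2, 0.1]
grip_width: 0.0069
```

```bash
python3 st.py .535 .06 .5
```

```text
tool y elev 45.57242186563521 az -88.21398121258558 err deg 3.0191859442489553 tx [0.9938 0.0929 0.0606] tz [ 0.1087 -0.7084 -0.6974]
[ 0.4024 -0.138   0.5751] [-0.0213 -0.1178  1.4083 -0.7865  1.6448  1.3352] [ 1.2093  0.6505 -0.3259 -0.3002  0.5461  1.0516] 0.006899711447000545 27.55
d_tool cm [ 14.5615 -18.9253  -7.3447]
```

{"name": "step_arm", "arguments": {"steps": [[0,2.9,-3.8,-1.4,-0.6],[0,2.9,-3.8,-1.4,-0.6],[0,2.9,-3.8,-1.4,-0.6],[0,2.9,-3.8,-1.4,-0.6],[0,2.6,-3.5,-1.3,-0.6]]}}

```text
time_s: 28.05
position: [0.5271, 0.0622, 0.4979]
eef_rot: [2.342, 0.148, 0.106]
wrist_force: [0.8, -0.5, -0.3]
grip_width: 0.0069
```

```bash
python3 st.py .535 .06 .25
```

```text
tool y elev 45.60269708153827 az -83.84220298178305 err deg 0.6128313771477218 tx [0.9898 0.1391 0.0315] tz [ 0.1213 -0.7048 -0.6989]
[0.5271 0.0622 0.4979] [ 0.3612  0.2479  1.192  -0.805   1.7985  1.6539] [ 0.5373  0.7579 -0.6087  0.033   0.256   0.3849] 0.006900771183148136 28.05
d_tool cm [ -0.0317 -17.5003  17.5791]
```

{"name": "step_arm", "arguments": {"steps": [[0,0,-3.3,3.3,0],[0,0,-3.3,3.3,0],[0,0,-3.3,3.3,0],[0,0,-3.3,3.3,0],[0,0,-3,3,0]]}}

```text
time_s: 28.55
position: [0.5418, 0.0708, 0.2621]
eef_rot: [2.353, 0.155, 0.127]
wrist_force: [0.2, -0.4, 0.3]
grip_width: 0.0068
```

{"name": "step_arm", "arguments": {"steps": [[0,0,0,0,0],[0,0,0,0,0],[0,0,0,0,0],[0,0,0,0,0],[0,0,0,0,0]]}}

```text
time_s: 29.05
position: [0.542, 0.071, 0.2634]
eef_rot: [2.355, 0.155, 0.127]
wrist_force: [0.2, 0.1, -0.7]
grip_width: 0.007
```

```bash
python3 st.py .55 -.06 .17; python3 - <<'E'
from tgt import *
im,c=snap("w8");print(proj(c,[[.61,-.17,.25],[.61,-.14,.25],[.61,-.2,.25]]),"cam",c[1])
cv2.imwrite("pics/w8b.png",cv2.resize(im[...,::-1],None,fx=1.5,fy=1.5,interpolation=cv2.INTER_CUBIC))
E
```

```text
tool y elev 44.87828690998992 az -83.95440000525295 err deg 0.125920463136794 tx [0.9877 0.1499 0.0452] tz [ 0.1376 -0.6935 -0.7072]
[0.542  0.071  0.2634] [ 0.3636  0.3811  1.5694 -0.7829  1.4177  2.0203] [ 0.0009 -0.0236 -0.0257 -0.0017  0.0062 -0.005 ] 0.007005200245854273 29.05
d_tool cm [-1.5975  2.7005 15.8044]
[[405.6319 142.127 ]
 [395.7507 140.7857]
 [414.2698 143.2995]] cam [0.6012 0.1729 0.3589]
```

View pics/w8b.png

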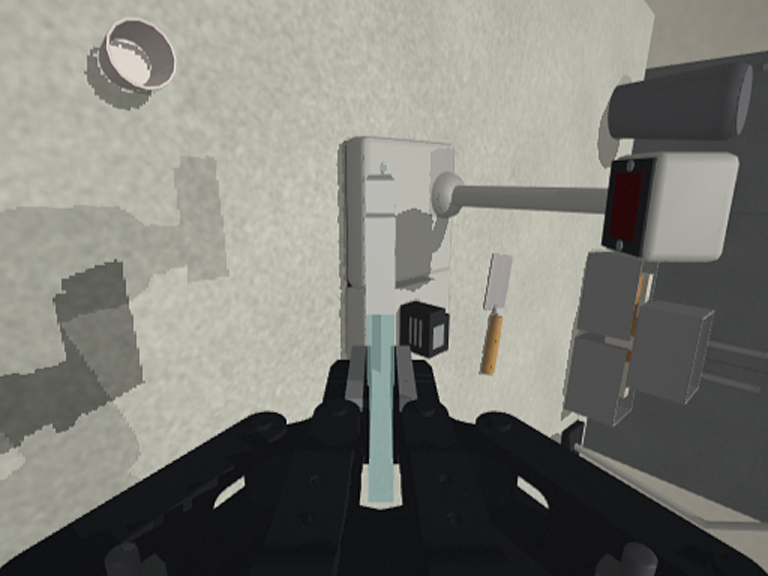

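```bash
cat > win.py <<'E'
from tgt import *
def red(f):
    a=cv2.imread(f).astype(int);m=((a[...,2]>35)&(a[...,2]>2.2*a[...,1])&(a[...,2]>2.2*a[...,0])).astype(np.uint8);m[:, :330]=0
    n_,l,st,ce=cv2.connectedComponentsWithStats(m);i=1+np.argmax(st[1:,4]);pts=cv2.findNonZero((l==i).astype(np.uint8))
    hull=cv2.convexHull(pts)[:,0];q=cv2.approxPolyDP(hull,3,True)[:,0]
    return q,st[i],ce[i]
O=np.array([.4752,-.195,0])+.08*ry
E
python3 - <<'E'
from win import *
q,st,ce=red("pics/w8.png");print(q.tolist(),st,ce)
c=load("w8")
P=ray(c,ce,.25);d=P-O;print("P",P,"reader frame",d@rx,d@ry)
E
```

```text
[[427, 115], [421, 160], [407, 157], [411, 116]] [406 115  22  46 728] [416.5838 136.9025]
P [ 0.6176 -0.2045  0.25  ] reader frame 0.02435582227143467 0.06061533633880968
```

```bash
python3 - <<'E'
from win import *
K=camera_info("wrist")["mtx"];M=np.linalg.inv(camera_info("wrist")["mount"])
for y,z in((-50,50),(14,50),(41,50),(41,41),(50,41)):
    for e in(0,.022,-.022):
        dy,dz=(y+19)/1000,(z-33.7)/1000;p=np.array([dy+e*dz,0,-dz+e*dy,1]);q=(M@p)[:3];u=K@q/q[2];print(y,z,e,u[:2]*1.5)
P=np.array([.6176,-.2045,.25]);s=ctrl.read_state();T=err(s)
g=P-.12*n-T@[.048,.004,.0127];print("TCP goal",g,"d_tool",T.T@(g-s["position"])*100)
E
```

```text
-50 50 0 [380.4139 495.9235]
-50 50 0.022 [380.414  496.6558]
-50 50 -0.022 [380.4137 495.1991]
14 50 0 [380.4218 312.8129]
14 50 0.022 [380.4216 310.678 ]
14 50 -0.022 [380.422  314.9682]
41 50 0 [380.426  216.6962]
41 50 0.022 [380.4256 214.5485]
41 50 -0.022 [380.4265 218.8877]
41 41 0 [380.4228 211.6218]
41 41 0.022 [380.4224 210.3698]
41 41 -0.022 [380.4232 212.8988]
50 41 0 [380.4242 178.8162]
50 41 0.022 [380.4237 177.8111]
50 41 -0.022 [380.4247 179.8449]
tool y elev 44.878975939628816 az -83.98784074627642 err deg 0.12132972822666223 tx [0.9876 0.1499 0.0458] tz [ 0.1381 -0.6935 -0.7071]
TCP goal [ 0.5593 -0.1157  0.1691] d_tool [-1.5404  6.6125 19.8747]
```

{"name": "step_arm", "arguments": {"steps": [[0,-0.2,0.5,3.5,0],[0,-0.4,1,4,0],[0,-0.4,1.2,4,0],[0,-0.3,1.2,3,0],[0,0,0.5,1,0]]}}

```text
time_s: 29.6
position: [0.5596, -0.0699, 0.1895]
eef_rot: [2.357, 0.155, 0.15]
wrist_force: [-0.5, 0.4, -0.1]
grip_width: 0.0071
```

{"name": "step_arm", "arguments": {"steps": [[0,0,0,0,0],[0,0,0,0,0],[0,0,0,0,0],[0,0,0,0,0],[0,0,0,0,0]]}}

```text
time_s: 30.1
position: [0.5619, -0.0678, 0.1933]
eef_rot: [2.357, 0.152, 0.159]
wrist_force: [-0.1, 0.1, -0.8]
grip_width: 0.007
```

```bash
cat > fin.py <<'E'
from win import *
import sys
s=ctrl.read_state();im,c=snap(sys.argv[1]);T=err(s)
try:
    q,st,ce=red(f"pics/{sys.argv[1]}.png");print(q.tolist(),ce,"ray@.25",ray(c,ce,.25));print("tri",tri([c,load("w8")],[ce,(416.6,136.9)]))
except Exception as e:print(e)
P=np.array([.6176,-.2045,.25]);g=P-.12*n-T@[.048,.004,.0127];print("d_tool",T.T@(g-s["position"])*100,s["joint_velocities"],s["grip_width"],s["wrist_force"],s["joint_pos"])
E
python3 fin.py w9
```

```text
tool y elev 44.707769540739854 az -84.91890529589648 err deg 0.7139588754055348 tx [0.9851 0.1569 0.0698] tz [ 0.1598 -0.6886 -0.7073]
[[487, 122], [474, 204], [440, 191], [449, 123]] [463.1409 159.5736] ray@.25 [ 0.6175 -0.2127  0.25  ]
tri (array([ 0.6174, -0.1948,  0.2529]), [np.float64(0.290803107026946), np.float64(0.1649441744421215)])
d_tool [-1.2005  1.6203  5.0752] [ 0.0168 -0.0054 -0.0071  0.0035  0.0043  0.0021] 0.0070292778922770634 [-0.0593  0.0707 -0.7671] [ 0.1081  0.3819  1.7686 -0.9102  1.0948  2.0337]
```

```bash
python3 - <<'E'
from win import *
cs=[load("w8"),load("w9")];uv=[(416.6,136.9),(463.1,159.6)]
for sz in(.0005,.0015,.005):
  f=lambda p:np.r_[(proj(cs[0],p)[0]-uv[0])/1.5,(proj(cs[1],p)[0]-uv[1])/1.5,(p[2]-.25)/sz]
  s=least_squares(f,[.617,-.2,.25]);print(s.x,s.fun*1.5,(s.x-O)@rx)
# window quad orientation: fit rectangle a x b at 45 deg in both views
Q=[red("pics/w8.png")[0],red("pics/w9.png")[0]];print(Q)
wx=(-rx+k)/2**.5
def corners(q): # order: by image row top/bottom then col
    q=q[np.argsort(q[:,1])];t=q[:2][np.argsort(q[:2,0])];b=q[2:][np.argsort(q[2:,0])];return np.vstack([t,b]).astype(float)
def g(p):
    C=p[:3];a,b=p[3:5];Z=np.array([C+wx*(-a)+ry*b,C+wx*a+ry*b,C-wx*a-ry*b,C+wx*a-ry*b])
    return np.r_[np.ravel([proj(c,Z)-corners(q) for c,q in zip(cs,Q)]),(p[2]-.25)/.001]
for sg in(1,-1):
  s=least_squares(g,[.617,-.2,.25,.015*sg,.03],loss='soft_l1');print(s.x,s.fun.round(1))
E
```

```text
[ 0.6176 -0.2085  0.2501] [ 1.0994  0.2459 -0.9976 -0.2046  0.2466] 0.02834057142815391
[ 0.6175 -0.2059  0.2506] [ 0.9191  0.1644 -0.8277 -0.1459  0.618 ] 0.025752299565083663
[ 0.6175 -0.198   0.2523] [ 0.3475 -0.094  -0.291   0.0388  0.6765] 0.017822721224175348
[array([[427, 115],
       [421, 160],
       [407, 157],
       [411, 116]], dtype=int32), array([[487, 122],
       [474, 204],
       [440, 191],
       [449, 123]], dtype=int32)]
[ 0.6167 -0.1999  0.2509  0.017   0.0247] [ 0.2 -0.5  0.7  0.4 -1.2 -0.1  0.2  1.   0.1 -0.4 -0.1  0.4 -0.1  0.1
 -0.3 -0.5  0.9]
[ 0.6167 -0.1999  0.2509  0.017   0.0247] [ 0.2 -0.5  0.7  0.4 -1.2 -0.1  0.2  1.   0.1 -0.4 -0.1  0.4 -0.1  0.1
 -0.3 -0.5  0.9]
```

```bash
sed -i 's/\[.6176,-.2045,.25\]/[.617,-.202,.2507]/' fin.py; python3 - <<'E'
from win import *
s=ctrl.read_state();T=err(s);P=np.array([.617,-.202,.2507]);g=P-.12*n-T@[.048,.004,.0127];print("d_tool",T.T@(g-s["position"])*100)
E
```

```text
tool y elev 44.70456811159795 az -84.92191040821146 err deg 0.717232355357901 tx [0.9851 0.157  0.0699] tz [ 0.16   -0.6886 -0.7073]
d_tool [-1.2221  1.4883  4.8471]
```

{"name": "step_arm", "arguments": {"steps": [[0,-0.6,0.7,2,-0.3],[0,-0.6,0.7,2,-0.3],[0,0,0.2,1,0],[0,0,0,0,0],[0,0,0,0,0]]}}

```text
time_s: 30.65
position: [0.5611, -0.1136, 0.1689]
eef_rot: [2.356, 0.169, 0.161]
wrist_force: [0.3, -0.1, -0.8]
grip_width: 0.0072
```

{"name": "step_arm", "arguments": {"steps": [[0,0,0,0,0],[0,0,0,0,0],[0,0,0,0,0],[0,0,0,0,0],[0,0,0,0,0]]}}

```text
time_s: 31.15
position: [0.5625, -0.1114, 0.1702]
eef_rot: [2.356, 0.171, 0.165]
wrist_force: [-0.4, 0.1, -1.2]
grip_width: 0.0071
```

```bash
python3 fin.py w10
```

```text
tool y elev 44.74433464331064 az -83.99771352692109 err deg 0.25567049152570115 tx [0.9828 0.1716 0.0685] tz [ 0.1692 -0.6867 -0.7069]
[[511, 223], [466, 206], [480, 118], [511, 117]] [492.2682 169.347 ] ray@.25 [ 0.6158 -0.1896  0.25  ]
tri (array([ 0.6167, -0.209 ,  0.2484]), [np.float64(2.27721805660967), np.float64(1.025673219364065)])
d_tool [-0.453   0.07    0.2386] [ 0.0054 -0.0008 -0.0011 -0.0005  0.0022  0.0007] 0.007123403577560624 [-0.4189  0.1205 -1.2447] [ 0.0226  0.392   1.8261 -0.9718  0.9898  2.04  ]
```

```bash
python3 - <<'E'
from win import *
wx=(-rx+k)/2**.5
D={"w8":[(411,116,-1,1),(427,115,1,1),(407,157,-1,-1),(421,160,1,-1)],"w9":[(449,123,-1,1),(487,122,1,1),(440,191,-1,-1),(474,204,1,-1)],"w10":[(480,118,-1,1),(466,206,-1,-1)]}
cs={m:load(m) for m in D}
def g(p,sz=.001):
    return np.r_[np.ravel([proj(cs[m],p[:3]+wx*p[3]*i+ry*p[4]*j)[0]-(u,v) for m in D for u,v,i,j in D[m]]),(p[2]-.25)/sz]
for sz in(.001,.1):
  s=least_squares(lambda p:g(p,sz),[.617,-.2,.25,.017,.025],loss='soft_l1');print(s.x,s.fun.round(1).tolist(),(s.x[:3]-O)@rx,(s.x[:3]-O)@ry)
P=s.x[:3]
st=ctrl.read_state();L=label(st);d=L-P;print("label in window frame: along",d@(-n),"wx",d@wx,"ry",d@ry)
E
```

```text
[ 0.6167 -0.1995  0.2509  0.017   0.0247] [0.1, -0.6, 0.7, 0.3, -1.2, -0.2, 0.2, 1.0, 0.1, -0.6, -0.1, 0.3, -0.1, 0.1, -0.3, -0.5, 0.1, 0.2, -0.1, -0.1, 0.9] 0.019290673085456546 0.06028226957531767
[ 0.6167 -0.198   0.2512  0.0169  0.0245] [-0.0, -0.6, 0.5, 0.3, -1.4, -0.3, 0.1, 0.8, 0.1, -0.5, 0.0, 0.3, -0.2, 0.1, -0.2, -0.4, 0.2, 0.2, 0.1, 0.0, 0.0] 0.017759598209566907 0.06043434012878699
label in window frame: along 0.11818258360455568 wx -0.00039464981760334994 ry 0.004131646128653675
```

{"name": "step_arm", "arguments": {"steps": [[0,-0.45,-0.1,0.1,0],[0,0,0,0,0],[0,0,0,0,0],[0,0,0,0,0],[0,0,0,0,0]]}}

```text
time_s: 31.7
position: [0.5575, -0.1123, 0.1683]
eef_rot: [2.356, 0.171, 0.164]
wrist_force: [-0.5, -0.2, -0.8]
grip_width: 0.007
```

```bash
python3 - <<'E'
from win import *
wx=(-rx+k)/2**.5;P=np.array([.6167,-.199,.251])
st=ctrl.read_state();err(st);L=label(st);d=L-P;print("along",d@(-n),"wx",d@wx,"ry",d@ry,st["joint_velocities"],st["time_s"])
im,c=snap("w11");a=capture("scene");cv2.imwrite("pics/s11.png",a[...,::-1])
x=cv2.resize(a[90:260,150:340,::-1],(460,412),interpolation=cv2.INTER_CUBIC);y=cv2.resize(im[90:390,180:400,::-1],(302,412))
cv2.imwrite("pics/f.png",np.hstack([x,y]))
E
```

```text
tool y elev 44.740648299524686 az -83.98972863596283 err deg 0.2594538367747495 tx [0.9828 0.1714 0.0682] tz [ 0.1688 -0.6867 -0.707 ]
along 0.1199005556960136 wx -0.0011769052698769576 ry -0.0008171525029524336 [-0.0009  0.0002  0.002   0.0002 -0.0002 -0.0002] 31.7
```

View pics/f.png

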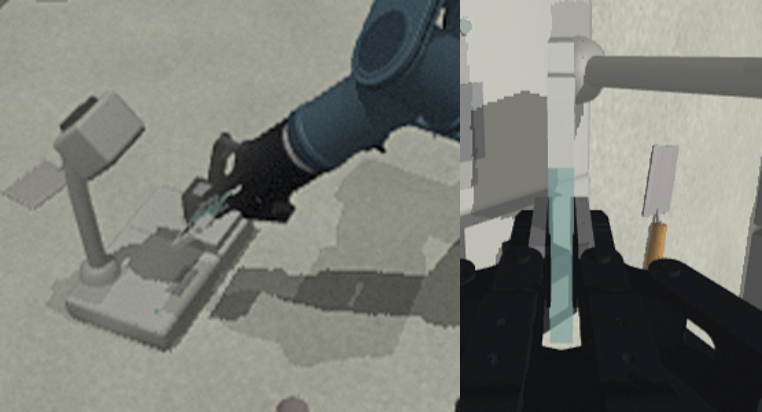

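```bash
python3 -c "
from station import sign_off;print(sign_off())"
```

```text
the job is handed in; nothing more can be done
None
```

The job is handed in at about 31.8 s of the allowed 64 s. The battery pack is fully in the reader's well, and the arm is holding the slide in front of the window.

**Battery pack**
- It went in with its key edge at the key post and is fully home.
- A picture fit put its centre at 58 mm, where 59 mm is expected. A final press of about 53 N on its top stopped at the expected height.
- On the first try the foot touched the rim, because the pack had tilted about 4° in the grip. I shifted it 3.5 mm and it then went in.

**Slide**
- It is held by the clear end, with the fingers off the frosted end.
- The moves offer no tilt command, so I tilted the tool to 45° by pushing past the arm's reach at its right side.
- My last check was computed from the measured arm pose and the window position I measured. It gave the label 120 mm out, about 1 mm off centre, and facing the window to within about 0.3°.
- The arm was still, and the wrist force was near zero.

**Doubts**
- **Slide rotation:** the slide is turned about 5.5° within its own plane, which I could not correct.
- **Window position:** it is uncertain by a few millimetres, because the separate views disagreed by up to about 1 cm before I fitted them together.
- **Elbow joint limit:** during the tilting, joint 3 read 0.187 to 0.190 against its stated lower limit of 0.19.
- **Jar, cup and spatula:** I never touched them, but I did not compare their positions before and after.

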